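# Fetch the bench block from behind the stakes

## Robot

A 6-joint arm with a two-finger parallel gripper is mounted at the origin on the work surface. World frame = base frame: x ahead of the robot, y to its left, z up, the work surface at z = 0. Lengths are in m, angles in rad, forces in N, time in s.
With the tool pointing down it reaches from about 0.3 to 0.75 m from the base axis. Payload 8.5 kg.
Tool frame: the origin (TCP) lies midway between the tips of the shut fingers; the grasp point (between the pads) lies 19 mm behind it; z points along the fingers, y is the direction in which the jaws open and shut (so a half turn about z gives the same grasp; the last joint's range is limited). The gripper opens to 85 mm and grips with 20 to 120 N. Pads are 22 mm wide; open, the fingers measure 114 mm over their backs; the gripper's body (76 mm by 85 mm) begins 54 mm behind the grasp point. The pads swing forward as they close: fully open they stand 13 mm farther back than shut.
Start: joints at [0.893, 0.381, 1.297, -0, 1.464, -0.215], TCP at [0.246, 0.492, 0.231] pointing down, gripper open.
Joint ranges: [-3.11, 3.11], [-0.89, 2.33], [0.22, 2.48], [-1.42, 4.56], [0.17, 2.85], [-2.88, 2.88]. Speed limits (rad/s): [2.39, 2.39, 3.14, 3.14, 3.14, 3.14].

## Interface

Orientations are given as a unit quaternion [w, x, y, z].
In Python, from station import ctrl gives the robot as it stands.
- The arm moves only by the tool arm_command, never from a script. Its argument "commands" is a list of rows, each an object with "delta_rot": the turn, a rotation vector about the tool's x, y, z in degrees, a list of three; "slide": the shift along the tool's x, y, z in m, a list of three; "fingers": the opening, from -1 (shut) to 1 (fully open). In form: [{"delta_rot": [rx, ry, rz], "slide": [x, y, z], "fingers": fingers}, ...]. A call has 1 to 20 rows; each row shifts and turns the commanded pose from where the row before left it, along the tool's axes as they then stand; what a row does not reach is not made up. A row lasts 1/8 s, in which the tool goes at most 62.5 mm and 10.7 degrees, less where a joint would pass 70% of its speed; a pose out of reach is approached as far as the arm can. A call with a gripper value outside its range is refused whole. The fingers move at their own pace and stop on an object; "newtons" is the grip in N (left out, the last holds). Time passes only in rows, so rows that do not move let the fingers close. It gives the time, the measured TCP pose, the force and the opening at its end, in the units of the state.
- ctrl.sense(): the state, without advancing time (a new reading comes with each control period).
- ctrl.capture(name): name is "scene" or "side" or "wrist"; returns the picture (420x560x3 uint8, red, green, blue); there is no depth.
- ctrl.camera_info(name): a dict with "vfov" (degrees; the focal length in pixels is half the picture's height over the tangent of half this angle, whatever the lens; pixels are square), "cx", "cy" (the principal point, pixels), "k1" (the pictures are not rectified: a ray, as slopes to the right and down, at radius r is drawn at 1 + k1 r^2 times it, then the intrinsics apply), "rvec" (rotation vector, rad) and "tvec" (3), from world to camera coordinates, as OpenCV has them; the wrist camera has in their place "T_tool_cam" (4x4, takes a point from camera to tool coordinates, whose origin is the TCP and whose axes are the flange's). Camera axes: x right, y down, z forward; pixel columns grow to the right and rows downward; lengths in m; the calibration is good to about 2 mm. A picture is of the moment at which its call begins: read the wrist's pose just before it. camera_info takes no time and is no camera call.
- ctrl.close_job(): hands the job in, once; it reports no verdict.
The state is a dict: "time": time; "q": joint angles; "joint_vel": joint speeds; "tau": joint torques, N m; "tcp_pos": TCP position; "tcp_rot": TCP orientation; "force": force on the tool from outside, world axes, zero at the start; "ft_torque": the same for the moment, N m; "finger_gap": finger opening in m.
Only numpy, scipy, OpenCV 4.12 (cv2) and the standard library are available. Lean on these libraries where they do the work, as an engineer would, in place of code of your own. Each camera call takes 0.05 s, during which the arm holds its last target.

## Task

The round steel bench block is boxed in on the wooden rack by the mallet, the brass stake and the cone mandrel: first stand all three in the grey tray, and leave the block where it is meanwhile. Then set the bench block flat on the middle of the green work pad, and only after that stand each of the three tools back upright on the middle of its own pad on the rack: mallet on red, brass stake on yellow, cone on blue.

Things in the scene. Friction and masses are not known exactly. Their poses are not given: they have to be found in the camera images.
- mallet: Small mallet standing on its head, about 0.2 kg: a red cylinder 44 mm across and 42 mm high at the bottom, with a light wooden handle 20 mm across pointing up. Grip the handle, 20 mm across, 65 to 105 mm above the underside. Height 108 mm, foot 44 mm across; origin at the centre of the underside, z up. Starts upright on the red pad.
- brass_stake: Brass forming stake, about 0.35 kg: a flat round brass foot 14 mm high, a thin 16 mm stem, and a thicker brass head on top. Grip the head, 22 mm across, 65 to 105 mm above the underside. Height 108 mm, foot 44 mm across; origin at the centre of the underside, z up. Starts upright on the yellow pad.
- cone: Dark steel cone mandrel, about 0.3 kg, on a blue round foot 16 mm high, narrowing upward to a straight dark steel neck. Grip the neck, 21 mm across, 65 to 105 mm above the underside. Height 108 mm, foot 44 mm across; origin at the centre of the underside, z up. Starts upright on the blue pad.
- bench_block: Round jeweller's bench block, about 0.4 kg: bright steel disc on a black rubber base, both 58 mm across, 34 mm high in all. Origin at the centre of the underside, z up. It starts on the rack between the three tools, before the rack's ledge, with gaps of about 12 mm: too little for fingers until the tools are gone.
- pad_red: Round flat red pad, 60 mm across and 3 mm thick, fixed on the wooden rack: the place of the mallet. Origin at the centre of its underside, so its top is 3 mm above the origin; z up.
- pad_yellow: Round flat yellow pad, 60 mm across and 3 mm thick, fixed on the wooden rack: the place of the brass stake. Origin at the centre of its underside, so its top is 3 mm above the origin; z up.
- pad_blue: Round flat blue pad, 60 mm across and 3 mm thick, fixed on the wooden rack: the place of the cone mandrel. Origin at the centre of its underside, so its top is 3 mm above the origin; z up.
- rack: Fixed wooden board, 8 mm thick, 155 mm along its x, 205 mm along its y, with a ledge 40 mm high along its far (+x) edge, inner face 43 mm from the origin. Origin at table height under the bench block's starting place. The pads lie 63 mm from it towards -x, +y and -y, in an order that changes. With the tools gone there is room for fingers at the block's +y and -y sides, not at the ledge.
- tray: Grey square open tray, fixed, 180 by 180 mm outside, walls 5 mm thick and 18 mm high, inner floor 5 mm above the table: the side area. Origin at table height under its centre, x and y along its sides, z up.
- work_pad: Round green work pad, fixed on the table, 110 mm across and 4 mm thick. Origin at the centre of its underside (its top is 4 mm above), z up.
There are look-alikes about, which are no part of the job. There is more than one size of the cone; the job needs the largest.

How it is judged:
On the way, in this order (a step that is already met when the one before it is completed fails the run):
1. mallet, brass stake and cone all stand released in the grey tray, the bench block still in its place on the rack (not moved by more than 25 mm) (linear speed of each of mallet, brass_stake, cone below 0.03 m/s and angular speed of each of mallet, brass_stake, cone below 0.3 rad/s and angle between each of mallet, brass_stake, cone's own z axis and vertical below 0.1 rad and x of mallet in the frame of tray between -0.07 and 0.07 m and y of mallet in the frame of tray between -0.07 and 0.07 m and z of each of mallet, brass_stake, cone in the frame of tray below 0.009 m and contact force between the fingers and mallet below 0.3 N and x of brass_stake in the frame of tray between -0.07 and 0.07 m and y of brass_stake in the frame of tray between -0.07 and 0.07 m and contact force between the fingers and brass_stake below 0.3 N and x of cone in the frame of tray between -0.07 and 0.07 m and y of cone in the frame of tray between -0.07 and 0.07 m and contact force between the fingers and cone below 0.3 N and distance of bench_block from where it was at the start of the episode below 0.025 m), for 0.2 s.
2. the bench block lies released on the middle of the green work pad (within 15 mm) while the three tools still stand in the tray (linear speed of each of mallet, brass_stake, cone, bench_block below 0.03 m/s and angular speed of each of mallet, brass_stake, cone, bench_block below 0.3 rad/s and angle between each of mallet, brass_stake, cone, bench_block's own z axis and vertical below 0.1 rad and x of mallet in the frame of tray between -0.07 and 0.07 m and y of mallet in the frame of tray between -0.07 and 0.07 m and z of each of mallet, brass_stake, cone in the frame of tray below 0.009 m and contact force between the fingers and mallet below 0.3 N and x of brass_stake in the frame of tray between -0.07 and 0.07 m and y of brass_stake in the frame of tray between -0.07 and 0.07 m and contact force between the fingers and brass_stake below 0.3 N and x of cone in the frame of tray between -0.07 and 0.07 m and y of cone in the frame of tray between -0.07 and 0.07 m and contact force between the fingers and cone below 0.3 N and horizontal distance between bench_block and work_pad below 0.015 m and z of bench_block in the frame of work_pad below 0.007 m and contact force between the fingers and bench_block below 0.3 N), for 0.2 s.
At the end, for the whole second after the job is handed in: The bench block lies flat and released on the green work pad, its centre within 15 mm of the pad's; mallet, brass stake and cone stand upright, released and at rest on the red, yellow and blue pads, each within 12 mm of its pad's centre (linear speed of each of mallet, brass_stake, cone, bench_block below 0.03 m/s and angular speed of each of mallet, brass_stake, cone, bench_block below 0.3 rad/s and angle between each of mallet, brass_stake, cone, bench_block's own z axis and vertical below 0.1 rad and horizontal distance between mallet and pad_red below 0.012 m and z of mallet in the frame of pad_red below 0.006 m and contact force between the fingers and mallet below 0.3 N and horizontal distance between brass_stake and pad_yellow below 0.012 m and z of brass_stake in the frame of pad_yellow below 0.006 m and contact force between the fingers and brass_stake below 0.3 N and horizontal distance between cone and pad_blue below 0.012 m and z of cone in the frame of pad_blue below 0.006 m and contact force between the fingers and cone below 0.3 N and horizontal distance between bench_block and work_pad below 0.015 m and z of bench_block in the frame of work_pad below 0.007 m and contact force between the fingers and bench_block below 0.3 N); the robot touches nothing.
It also fails if it takes over 147 s, if anything falls off the work surface, if the arm or the gripper's body presses on something with over 40 N, if the wrist force passes 120 N, or if a joint passes its speed limit or range.

## Working session

There is one attempt and no reset: what is moved stays moved. The work goes in short steps, Python scripts to look and compute and a tool call to move; the robot and the scene stay as the last step left them, time stands still between calls to the robot, and variables do not carry over. Pictures are saved under pics/ and viewed, and the job is handed in when it is done.

Besides the shell and the picture viewer there is one more tool, called after ">>>" as name([rows], argument=value, ...), one row to a line, values as JSON. arm_command: Moves the arm, as the interface text tells. Its arguments: {"type":"object","properties":{"commands":{"type":"array"},"newtons":{"type":"number"}},"required":["commands"]}

```bash
ls; mkdir -p pics; python3 - <<'E'
from station import ctrl
import cv2
print(ctrl.sense())
for n in ["scene","side","wrist"]:
    print(n,ctrl.camera_info(n))
    im=ctrl.capture(n); cv2.imwrite(f"pics/{n}0.png",im[:,:,::-1])
E
```

```text
pics
{'time': 0.0, 'q': array([ 8.92692372e-01,  3.81219374e-01,  1.29828442e+00, -2.34988728e-05,
        1.46358631e+00, -2.15303871e-01]), 'joint_vel': array([ 0.00158114, -0.00053314,  0.00240703,  0.00035463, -0.00131151,
        0.00029439]), 'tau': array([-1.38727788e-03, -4.48462379e+01, -2.31275815e+01, -2.58928940e-04,
        4.77954978e-03,  2.95718428e-05]), 'tcp_pos': array([0.24536845, 0.49190074, 0.23069124]), 'tcp_rot': array([-3.12911560e-04,  2.29339177e-01,  9.73346280e-01, -6.80304799e-04]), 'force': array([-0.35738304, -0.33793595,  0.74734268]), 'ft_torque': array([-0.07083948, -0.04319045, -0.07926187]), 'finger_gap': 0.08564475385870221}
scene {'vfov': 43.833169598815225, 'cx': 282.5983509105881, 'cy': 200.72425346768907, 'k1': -0.18661840363446014, 'rvec': array([ 0.99210627,  2.43764367, -1.05476831]), 'tvec': array([ 0.32713879, -0.17486746,  1.70887322])}
side {'vfov': 50.7248955228612, 'cx': 271.4674774525052, 'cy': 208.4015981610706, 'k1': -0.14716253585501185, 'rvec': array([ 2.19202079, -0.66879438,  0.33829237]), 'tvec': array([-0.41723202,  0.20517683,  0.83958535])}
wrist {'vfov': 68.01947940795739, 'cx': 280.70543127073967, 'cy': 209.13422078166752, 'k1': 0.015170046489104822, 'T_tool_cam': array([[ 1.10008355e-03, -9.61327139e-01, -2.75406830e-01,
         6.97295995e-02],
       [ 9.99999200e-01,  8.85753999e-04,  9.02604032e-04,
        -1.30954205e-03],
       [-6.23755051e-04, -2.75407602e-01,  9.61327345e-01,
        -1.43032183e-01],
       [ 0.00000000e+00,  0.00000000e+00,  0.00000000e+00,
         1.00000000e+00]])}
```

View pics/scene0.png

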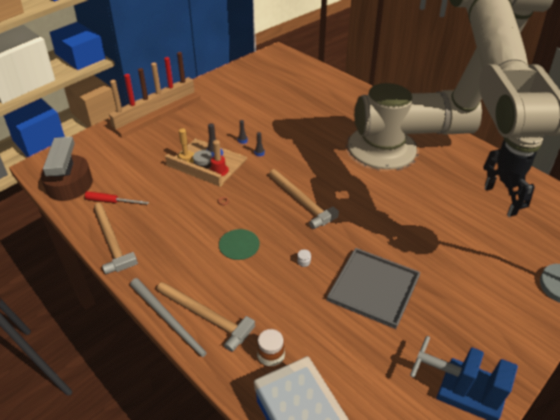

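View pics/side0.png

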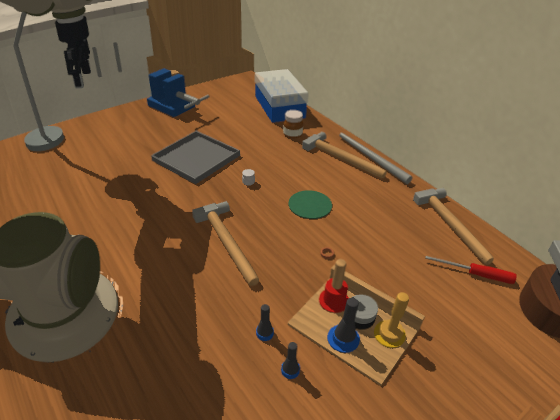

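View pics/wrist0.png

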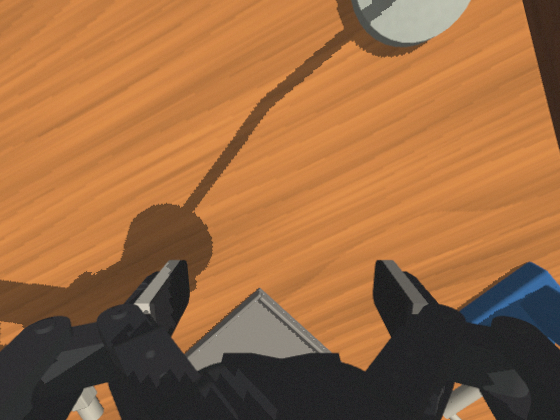

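The scene camera shows the rack at about (207,158), the green pad at (239,244) and the tray at (373,286). The side camera shows the rack at (357,325), and the two smaller cones beside it at (265,322) and (291,360). I'll write helpers and take enlarged crops.

```bash
cat > h.py <<'E'
import numpy as np, cv2
from scipy.spatial.transform import Rotation as R
from station import ctrl
def tcpT(s=None):
    s=s or ctrl.sense(); w,x,y,z=s['tcp_rot']; T=np.eye(4); T[:3,:3]=R.from_quat([x,y,z,w]).as_matrix(); T[:3,3]=s['tcp_pos']; return T
def cam(n,T=None):
    i=ctrl.camera_info(n); f=210/np.tan(np.radians(i['vfov']/2))
    K=np.array([[f,0,i['cx']],[0,f,i['cy']],[0,0,1]]); D=np.array([i['k1'],0,0,0.])
    if n=='wrist':
        M=np.linalg.inv((tcpT() if T is None else T)@i['T_tool_cam']); Rm,t=M[:3,:3],M[:3,3]
    else: Rm,_=cv2.Rodrigues(i['rvec']); t=i['tvec']
    return K,D,Rm,np.array(t,float)
def proj(n,P,T=None):
    K,D,Rm,t=cam(n,T); return cv2.projectPoints(np.array(P,float).reshape(-1,1,3),cv2.Rodrigues(Rm)[0],t,K,D)[0].reshape(-1,2)
def ray(n,px,T=None):
    K,D,Rm,t=cam(n,T); u=cv2.undistortPoints(np.array(px,float).reshape(-1,1,2),K,D).reshape(-1,2)
    d=np.c_[u,np.ones(len(u))]@Rm; return -Rm.T@t,d
def onz(n,px,z,T=None):
    c,d=ray(n,px,T); return c+d*((z-c[2])/d[:,2])[:,None]
def crop(n,name,x0,y0,w,h,s,im=None):
    im=ctrl.capture(n) if im is None else im
    c=cv2.resize(im[y0:y0+h,x0:x0+w],None,fx=s,fy=s,interpolation=cv2.INTER_CUBIC); cv2.imwrite(f"pics/{name}.png",c[:,:,::-1])
E
python3 - <<'E'
import cv2
from h import *
a=cv2.imread('pics/scene0.png')[:,:,::-1];b=cv2.imread('pics/side0.png')[:,:,::-1]
crop('','c1',150,110,130,90,6,a); crop('','c2',240,230,200,150,4,b); crop('','c3',200,220,240,120,3,a)
print(onz('scene',[[239,244]],.004),onz('side',[[310.5,204.5]],.004))
E
```

```text
[[ 0.61891187 -0.00205635  0.004     ]] [[ 0.61778704 -0.0095608   0.004     ]]
```

View pics/c1.png

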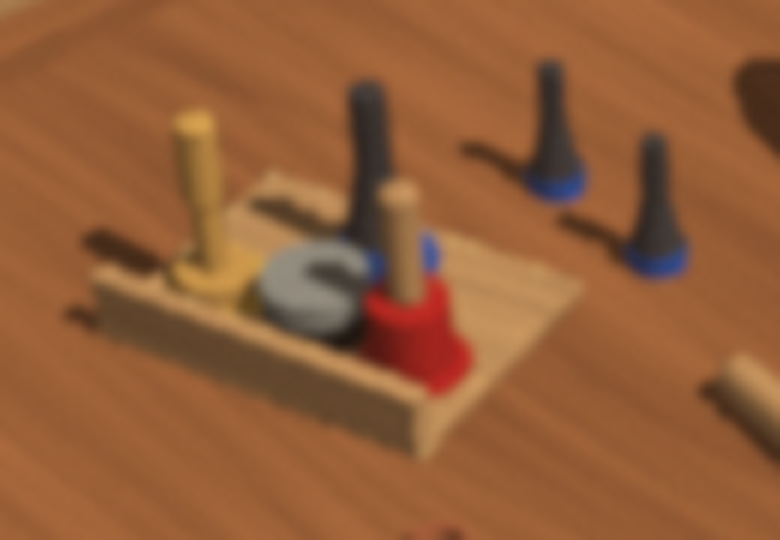

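View pics/c2.png

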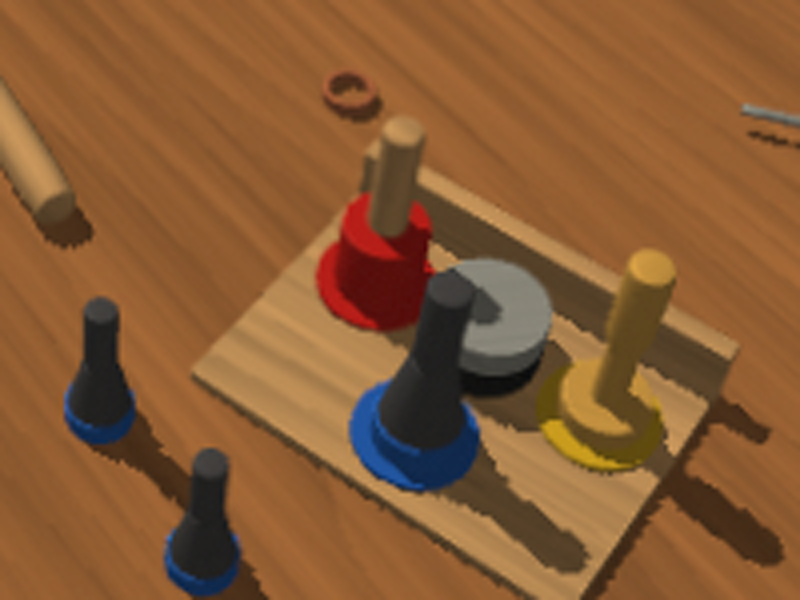

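View pics/c3.png

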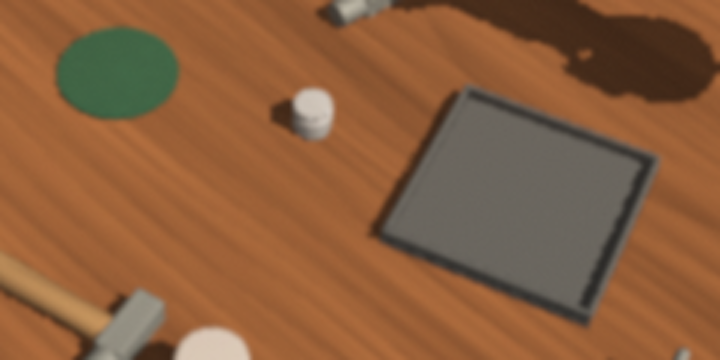

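```bash
python3 - <<'E'
from h import *
np.set_printoptions(precision=4,suppress=True)
o=np.array([240,230]);
for nm,p in dict(mallet=(403,132),cone=(451,287),brass=(652,264)).items():print(nm,onz('side',[np.array(p)/4+o],.119))
o2=np.array([150,110])
for nm,p in dict(mallet=(400,190),cone=(368,92),brass=(196,122)).items():print(nm,onz('scene',[np.array(p)/6+o2],.119))
print('pads side',onz('side',np.array([(380,272),(414,432),(602,415)])/4+o,.011))
print('block side',onz('side',np.array([(495,311)])/4+o,.042),'scene',onz('scene',np.array([(316,278)])/6+o2,.042))
print('corner -x+y',onz('side',np.array([(193,375)])/4+o,.008),onz('scene',np.array([(582,287)])/6+o2,.008))
print('tray scene',onz('scene',np.array([(466,90),(655,157),(588,322),(378,235)])/3+np.array([200,220]),[.018]))
print('tray side',onz('side',np.array([(153,155),(190,136),(239,154),(200,177)]),[.018]))
E
```

```text
mallet [[ 0.4662 -0.2759  0.119 ]]
cone [[ 0.4246 -0.3543  0.119 ]]
brass [[ 0.5045 -0.3946  0.119 ]]
mallet [[ 0.4647 -0.2717  0.119 ]]
cone [[ 0.4234 -0.3489  0.119 ]]
brass [[ 0.5024 -0.3902  0.119 ]]
pads side [[ 0.4718 -0.2727  0.011 ]
 [ 0.424  -0.3533  0.011 ]
 [ 0.5029 -0.3972  0.011 ]]
block side [[ 0.4824 -0.3379  0.042 ]] scene [[ 0.4824 -0.3282  0.042 ]]
corner -x+y [[ 0.3598 -0.2688  0.008 ]] [[ 0.3617 -0.2597  0.008 ]]
tray scene [[0.423  0.2358 0.018 ]
 [0.3665 0.3983 0.018 ]
 [0.5392 0.4575 0.018 ]
 [0.5929 0.2864 0.018 ]]
tray side [[0.3697 0.3951 0.018 ]
 [0.5042 0.431  0.018 ]
 [0.5763 0.2652 0.018 ]
 [0.4329 0.2266 0.018 ]]
```

>>> arm_command([
  {"delta_rot": [0, 0, 10], "slide": [0, 0, -0.005], "fingers": 1},
  {"delta_rot": [0, 0, 10], "slide": [0, 0, -0.005], "fingers": 1},
  {"delta_rot": [0, 0, 10], "slide": [0, 0, -0.005], "fingers": 1},
  {"delta_rot": [0, 0, 10], "slide": [0, 0, -0.005], "fingers": 1},
  {"delta_rot": [0, 0, 10], "slide": [0, 0, -0.005], "fingers": 1},
  {"delta_rot": [0, 0, 10], "slide": [0, 0, -0.005], "fingers": 1},
  {"delta_rot": [0, 0, 10], "slide": [0, 0, -0.005], "fingers": 1},
  {"delta_rot": [0, 0, 10], "slide": [0, 0, -0.005], "fingers": 1},
  {"delta_rot": [0, 0, 10], "slide": [0, 0, -0.005], "fingers": 1},
  {"delta_rot": [0, 0, 10], "slide": [0, 0, -0.005], "fingers": 1},
  {"delta_rot": [0, 0, 10], "slide": [0, 0, -0.005], "fingers": 1},
  {"delta_rot": [0, 0, 10], "slide": [0, 0, -0.005], "fingers": 1},
  {"delta_rot": [0, 0, 10], "slide": [0, 0, -0.005], "fingers": 1},
  {"delta_rot": [0, 0, 5.7], "slide": [0, 0, -0.005], "fingers": 1},
  {"delta_rot": [0, 0, 0], "slide": [0, 0, 0], "fingers": 1},
], newtons=40)

```text
time: 2.02
tcp_pos: [0.2456, 0.4922, 0.3013]
tcp_rot: [-0.0, 0.988, 0.155, 0.0]
force: [0.6, -0.0, -0.2]
finger_gap: 0.0856
```

```bash
cat >> h.py <<'E'
def goto(p,yaw=None):
    "print tool-frame rotvec (deg) and slide (m, in axes after turn) to reach p with tool down, x at yaw"
    T=tcpT(); 
    if yaw is not None:
        c,s=np.cos(np.radians(yaw)),np.sin(np.radians(yaw)); Rd=np.array([[c,s,0],[s,-c,0],[0,0,-1.]])
        rv=np.degrees(R.from_matrix(T[:3,:3].T@Rd).as_rotvec())
    else: Rd=T[:3,:3]; rv=None
    print('at',T[:3,3].round(4),'yaw',np.degrees(np.arctan2(T[1,0],T[0,0])).round(2),'rot',None if rv is None else rv.round(2),'slide',(Rd.T@(np.array(p)-T[:3,3])).round(4))
E
python3 - <<'E'
from h import *
print(ctrl.sense()['q'].round(2),ctrl.sense()['time'])
goto([0.48,0.344,0.30],17.8)
goto([0.47,-0.34,0.30],17.8)
E
```

```text
[0.89 0.34 1.16 0.   1.64 2.15] 2.025
at [0.2456 0.4922 0.3013] yaw 17.84 rot [-0.   -0.01  0.04] slide [0.1779 0.2127 0.0013]
at [0.2456 0.4922 0.3013] yaw 17.84 rot [-0.   -0.01  0.04] slide [-0.0407  0.8609  0.0013]
```

>>> arm_command([
  {"delta_rot": [0, 0, 0], "slide": [0.03, 0.0355, 0], "fingers": 1},
  {"delta_rot": [0, 0, 0], "slide": [0.03, 0.0355, 0], "fingers": 1},
  {"delta_rot": [0, 0, 0], "slide": [0.03, 0.0355, 0], "fingers": 1},
  {"delta_rot": [0, 0, 0], "slide": [0.03, 0.0355, 0], "fingers": 1},
  {"delta_rot": [0, 0, 0], "slide": [0.03, 0.0355, 0], "fingers": 1},
  {"delta_rot": [0, 0, 0], "slide": [0.03, 0.0355, 0], "fingers": 1},
  {"delta_rot": [0, 0, 0], "slide": [0, 0, 0], "fingers": 1},
  {"delta_rot": [0, 0, 0], "slide": [0, 0, 0], "fingers": 1},
])

```text
time: 3.02
tcp_pos: [0.4815, 0.3445, 0.301]
tcp_rot: [-0.0, 0.988, 0.155, -0.0]
force: [0.4, 1.1, 0.4]
finger_gap: 0.0852
```

```bash
cat >> h.py <<'E'
def look(name):
    T=tcpT(); im=ctrl.capture('wrist'); cv2.imwrite(f'pics/{name}.png',im[:,:,::-1]); np.save(f'pics/{name}.npy',T); return T,im
E
python3 - <<'E'
from h import *
look('w1')
goto([0.62,-0.005,0.30],17.8)
goto([0.47,-0.34,0.30],17.8)
E
```

```text
at [0.4812 0.3448 0.3013] yaw 17.89 rot [-0.01  0.02  0.09] slide [0.0253 0.3755 0.0013]
at [0.4812 0.3448 0.3013] yaw 17.89 rot [-0.01  0.02  0.09] slide [-0.22    0.6486  0.0013]
```

View pics/w1.png

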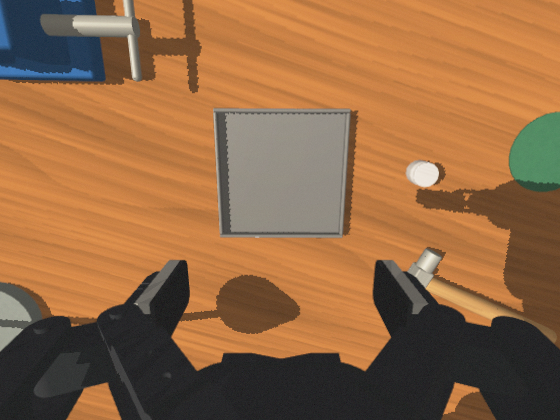

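>>> arm_command([
  {"delta_rot": [0, 0, 0], "slide": [-0.014, 0.0463, 0], "fingers": 1},
  {"delta_rot": [0, 0, 0], "slide": [-0.014, 0.0463, 0], "fingers": 1},
  {"delta_rot": [0, 0, 0], "slide": [-0.014, 0.0463, 0], "fingers": 1},
  {"delta_rot": [0, 0, 0], "slide": [-0.014, 0.0463, 0], "fingers": 1},
  {"delta_rot": [0, 0, 0], "slide": [-0.014, 0.0463, 0], "fingers": 1},
  {"delta_rot": [0, 0, 0], "slide": [-0.014, 0.0463, 0], "fingers": 1},
  {"delta_rot": [0, 0, 0], "slide": [-0.014, 0.0463, 0], "fingers": 1},
  {"delta_rot": [0, 0, 0], "slide": [-0.014, 0.0463, 0], "fingers": 1},
  {"delta_rot": [0, 0, 0], "slide": [-0.014, 0.0463, 0], "fingers": 1},
  {"delta_rot": [0, 0, 0], "slide": [-0.014, 0.0463, 0], "fingers": 1},
  {"delta_rot": [0, 0, 0], "slide": [-0.014, 0.0463, 0], "fingers": 1},
  {"delta_rot": [0, 0, 0], "slide": [-0.014, 0.0463, 0], "fingers": 1},
  {"delta_rot": [0, 0, 0], "slide": [-0.014, 0.0463, 0], "fingers": 1},
  {"delta_rot": [0, 0, 0], "slide": [-0.014, 0.0463, 0], "fingers": 1},
  {"delta_rot": [0, 0, 0], "slide": [0, 0, 0], "fingers": 1},
  {"delta_rot": [0, 0, 0], "slide": [0, 0, 0], "fingers": 1},
])

```text
time: 5.08
tcp_pos: [0.4936, -0.3315, 0.3015]
tcp_rot: [-0.0, 0.988, 0.155, 0.0]
force: [0.0, -0.1, 1.0]
finger_gap: 0.0849
```

```bash
python3 - <<'E'
from h import *
np.set_printoptions(precision=4,suppress=True)
T1=np.load('pics/w1.npy'); c=onz('wrist',[(215,109),(351,109),(344,236),(220,236)],.018,T1); print(c,c.mean(0))
look('w2'); print(ctrl.sense()['q'].round(2))
E
```

```text
[[0.5335 0.4505 0.018 ]
 [0.588  0.2822 0.018 ]
 [0.4204 0.2269 0.018 ]
 [0.3646 0.3992 0.018 ]] [0.4766 0.3397 0.018 ]
[-0.79  0.43  1.02  0.    1.69  0.47]
```

View pics/w2.png

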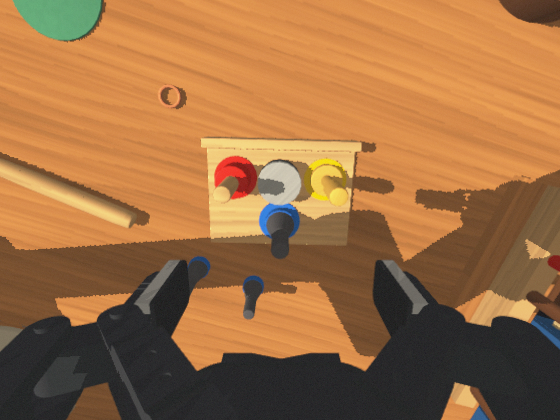

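```bash
python3 - <<'E'
from h import *
im=cv2.imread('pics/w2.png')[:,:,::-1]; crop('','w2c',195,130,190,140,4,im)
E
```

```text
(no output)
```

View pics/w2c.png

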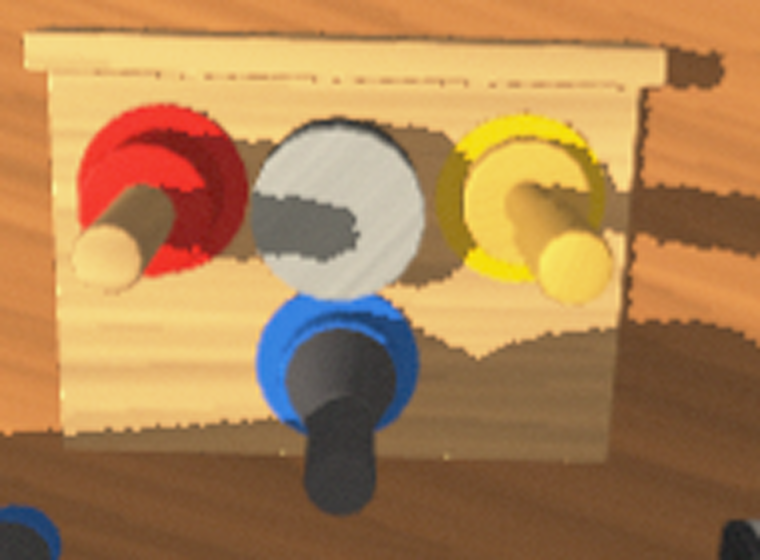

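```bash
python3 - <<'E'
from h import *
np.set_printoptions(precision=4,suppress=True)
T=np.load('pics/w2.npy'); f=lambda p,z:onz('wrist',np.array(p)/4+np.array([195,130]),z,T)
print('pads r y b',f([(164,190),(521,197),(338,366)],.011));print('tops r y b',f([(108,258),(575,268),(340,480)],.119));print('block',f([(338,210)],.042))
d=f([(521,197)],.011)-f([(164,190)],.011);print(np.degrees(np.arctan2(d[0,0],-d[0,1])),np.linalg.norm(d))
# rack fit residual against tops: report rack origin
E
```

```text
pads r y b [[ 0.4659 -0.2751  0.011 ]
 [ 0.5023 -0.3955  0.011 ]
 [ 0.4227 -0.3534  0.011 ]]
tops r y b [[ 0.467  -0.2748  0.119 ]
 [ 0.5031 -0.395   0.119 ]
 [ 0.4249 -0.3539  0.119 ]]
block [[ 0.4839 -0.3338  0.042 ]]
16.821394186704246 0.12576721166234817
```

```bash
python3 - <<'E'
from h import *
goto([0.4667,-0.275,0.077],17.4)
E
```

```text
at [ 0.4937 -0.3313  0.3017] yaw 17.9 rot [ 0.01 -0.02  0.5 ] slide [-0.0089 -0.0618  0.2247]
```

>>> arm_command([
  {"delta_rot": [0, 0, 0.5], "slide": [-0.004, -0.031, 0], "fingers": 1},
  {"delta_rot": [0, 0, 0], "slide": [-0.0049, -0.0308, 0], "fingers": 1},
  {"delta_rot": [0, 0, 0], "slide": [0, 0, 0], "fingers": 1},
  {"delta_rot": [0, 0, 0], "slide": [0, 0, 0.04], "fingers": 1},
  {"delta_rot": [0, 0, 0], "slide": [0, 0, 0.04], "fingers": 1},
  {"delta_rot": [0, 0, 0], "slide": [0, 0, 0.04], "fingers": 1},
  {"delta_rot": [0, 0, 0], "slide": [0, 0, 0.04], "fingers": 1},
  {"delta_rot": [0, 0, 0], "slide": [0, 0, 0.035], "fingers": 1},
  {"delta_rot": [0, 0, 0], "slide": [0, 0, 0.0297], "fingers": 1},
  {"delta_rot": [0, 0, 0], "slide": [0, 0, 0], "fingers": 1},
  {"delta_rot": [0, 0, 0], "slide": [0, 0, 0], "fingers": 1},
])

```text
time: 6.5
tcp_pos: [0.467, -0.277, 0.0778]
tcp_rot: [0.001, 0.989, 0.151, 0.001]
force: [0.1, -0.4, 0.5]
finger_gap: 0.0857
```

```bash
python3 - <<'E'
from h import *
look('w3'); goto([0.4667,-0.275,0.077],17.4)
E
```

```text
at [ 0.467  -0.277   0.0781] yaw 17.31 rot [ 0.13 -0.08 -0.09] slide [ 0.0003 -0.002   0.0011]
```

View pics/w3.png

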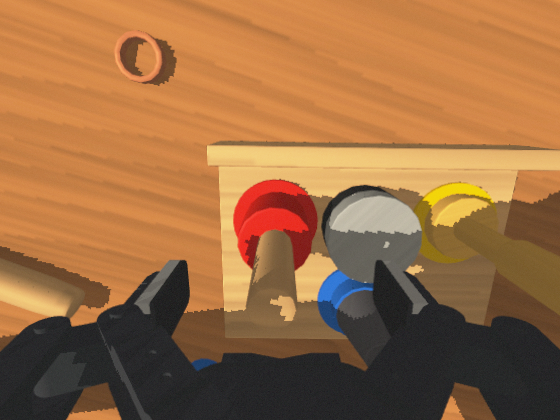

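>>> arm_command([
  {"delta_rot": [0, 0, 0], "slide": [0, -0.003, 0.001], "fingers": 1},
  {"delta_rot": [0, 0, 0], "slide": [0, 0, 0], "fingers": 1},
  {"delta_rot": [0, 0, 0], "slide": [0, 0, 0], "fingers": -1},
  {"delta_rot": [0, 0, 0], "slide": [0, 0, 0], "fingers": -1},
  {"delta_rot": [0, 0, 0], "slide": [0, 0, 0], "fingers": -1},
  {"delta_rot": [0, 0, 0], "slide": [0, 0, 0], "fingers": -1},
  {"delta_rot": [0, 0, 0], "slide": [0, 0, 0], "fingers": -1},
  {"delta_rot": [0, 0, 0], "slide": [0, 0, 0], "fingers": -1},
  {"delta_rot": [0, 0, 0], "slide": [0, 0, 0], "fingers": -1},
  {"delta_rot": [0, 0, 0], "slide": [0, 0, 0], "fingers": -1},
], newtons=40)

```text
time: 7.8
tcp_pos: [0.4654, -0.2737, 0.0757]
tcp_rot: [0.0, 0.989, 0.15, 0.0]
force: [-0.7, 1.3, 2.9]
finger_gap: 0.0187
```

```bash
python3 - <<'E'
from h import *
s=ctrl.sense();print(s['finger_gap'],s['force']); goto([0.467,-0.275,0.077],17.4)
E
```

```text
0.018729595424251486 [-0.72028331  1.31845175  2.89616387]
at [ 0.4654 -0.2737  0.0757] yaw 17.29 rot [ 0.01 -0.   -0.11] slide [ 0.0012  0.0017 -0.0013]
```

>>> arm_command([
  {"delta_rot": [0, 0, 0], "slide": [0, 0, -0.02], "fingers": -1},
  {"delta_rot": [0, 0, 0], "slide": [0, 0, -0.04], "fingers": -1},
  {"delta_rot": [0, 0, 0], "slide": [0, 0, -0.04], "fingers": -1},
  {"delta_rot": [0, 0, 0], "slide": [0, 0, -0.04], "fingers": -1},
  {"delta_rot": [0, 0, 0], "slide": [0.007, -0.022, 0], "fingers": -1},
  {"delta_rot": [0, 0, 0], "slide": [0.014, -0.044, 0], "fingers": -1},
  {"delta_rot": [0, 0, 0], "slide": [0.014, -0.044, 0], "fingers": -1},
  {"delta_rot": [0, 0, 0], "slide": [0.014, -0.044, 0], "fingers": -1},
  {"delta_rot": [0, 0, 0], "slide": [0.014, -0.044, 0], "fingers": -1},
  {"delta_rot": [0, 0, 0], "slide": [0.014, -0.044, 0], "fingers": -1},
  {"delta_rot": [0, 0, 0], "slide": [0.014, -0.044, 0], "fingers": -1},
  {"delta_rot": [0, 0, 0], "slide": [0.014, -0.044, 0], "fingers": -1},
  {"delta_rot": [0, 0, 0], "slide": [0.014, -0.044, 0], "fingers": -1},
  {"delta_rot": [0, 0, 0], "slide": [0.014, -0.044, 0], "fingers": -1},
  {"delta_rot": [0, 0, 0], "slide": [0.014, -0.044, 0], "fingers": -1},
  {"delta_rot": [0, 0, 0], "slide": [0.014, -0.044, 0], "fingers": -1},
  {"delta_rot": [0, 0, 0], "slide": [0.014, -0.044, 0], "fingers": -1},
  {"delta_rot": [0, 0, 0], "slide": [0.014, -0.044, 0], "fingers": -1},
  {"delta_rot": [0, 0, 0], "slide": [0.007, -0.022, 0], "fingers": -1},
  {"delta_rot": [0, 0, 0], "slide": [0, 0, 0], "fingers": -1},
])

```text
time: 10.3
tcp_pos: [0.4679, 0.3741, 0.2134]
tcp_rot: [0.0, 0.988, 0.152, -0.002]
force: [0.7, -1.0, -2.2]
finger_gap: 0.0189
```

```bash
python3 - <<'E'
from h import *
s=ctrl.sense();print(s['time'],s['finger_gap'],s['force']); look('w4'); goto([0.4684,0.3696,0.071],17.4)
E
```

```text
10.3 0.018926763626326417 [ 0.71641964 -1.01329145 -2.21271111]
at [0.4682 0.373  0.2139] yaw 17.37 rot [ 0.04  0.19 -0.03] slide [-0.0008  0.0033  0.1429]
```

View pics/w4.png

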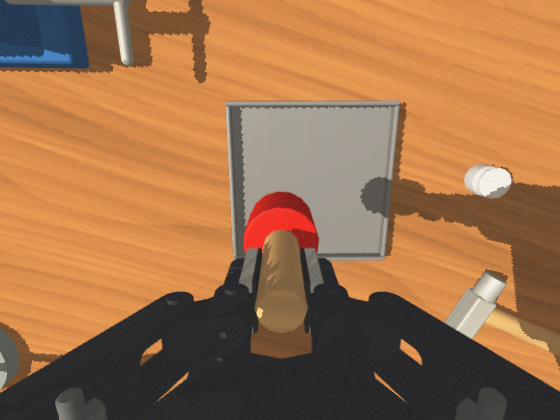

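The mallet hangs straight in the fingers (red head at 281,225) with the tray below it (corners 230,103 to 384,258). Lowering it now.

>>> arm_command([
  {"delta_rot": [0, 0, 0], "slide": [0, 0.003, 0.02], "fingers": -1},
  {"delta_rot": [0, 0, 0], "slide": [0, 0, 0.035], "fingers": -1},
  {"delta_rot": [0, 0, 0], "slide": [0, 0, 0.035], "fingers": -1},
  {"delta_rot": [0, 0, 0], "slide": [0, 0, 0.03], "fingers": -1},
  {"delta_rot": [0, 0, 0], "slide": [0, 0, 0.015], "fingers": -1},
  {"delta_rot": [0, 0, 0], "slide": [0, 0, 0.008], "fingers": -1},
  {"delta_rot": [0, 0, 0], "slide": [0, 0, 0], "fingers": -1},
  {"delta_rot": [0, 0, 0], "slide": [0, 0, 0], "fingers": -1},
])

```text
time: 11.35
tcp_pos: [0.4708, 0.3701, 0.0736]
tcp_rot: [-0.0, 0.989, 0.15, 0.001]
force: [-0.5, -0.1, -1.4]
finger_gap: 0.019
```

>>> arm_command([
  {"delta_rot": [0, 0, 0], "slide": [0, 0, 0.003], "fingers": -1},
  {"delta_rot": [0, 0, 0], "slide": [0, 0, 0], "fingers": -1},
  {"delta_rot": [0, 0, 0], "slide": [0, 0, 0], "fingers": -1},
])

```text
time: 11.72
tcp_pos: [0.4704, 0.3699, 0.0698]
tcp_rot: [-0.0, 0.989, 0.15, 0.0]
force: [-0.5, -0.1, 0.0]
finger_gap: 0.0188
```

>>> arm_command([
  {"delta_rot": [0, 0, 0], "slide": [0, 0, 0], "fingers": 1},
  {"delta_rot": [0, 0, 0], "slide": [0, 0, 0], "fingers": 1},
  {"delta_rot": [0, 0, 0], "slide": [0, 0, 0], "fingers": 1},
  {"delta_rot": [0, 0, 0], "slide": [0, 0, 0], "fingers": 1},
  {"delta_rot": [0, 0, 0], "slide": [0, 0, 0], "fingers": 1},
  {"delta_rot": [0, 0, 0], "slide": [0, 0, -0.03], "fingers": 1},
  {"delta_rot": [0, 0, 0], "slide": [0, 0, -0.04], "fingers": 1},
  {"delta_rot": [0, 0, 0], "slide": [0, 0, -0.04], "fingers": 1},
  {"delta_rot": [0, 0, 0], "slide": [0, 0, -0.04], "fingers": 1},
  {"delta_rot": [0, 0, 0], "slide": [0, 0, 0], "fingers": 1},
])

```text
time: 12.98
tcp_pos: [0.4713, 0.3704, 0.2229]
tcp_rot: [-0.001, 0.989, 0.15, 0.003]
force: [-0.1, 0.3, -0.3]
finger_gap: 0.085
```

```bash
python3 - <<'E'
from h import *
s=ctrl.sense();print(s['time'],s['finger_gap'],s['force']); look('w5'); crop('scene','s5',320,210,140,130,5); goto([0.503,-0.395,0.22],17.3)
E
```

```text
12.975 0.0849662213298281 [-0.06686351  0.3123718  -0.28777091]
at [0.4701 0.3698 0.2192] yaw 17.29 rot [ 0.    0.03 -0.01] slide [-0.196   0.7399 -0.0008]
```

View pics/w5.png

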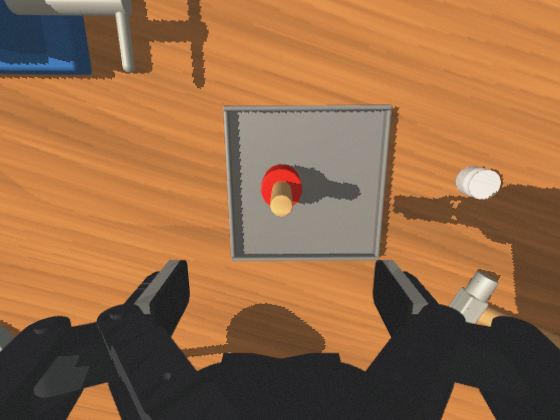

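View pics/s5.png

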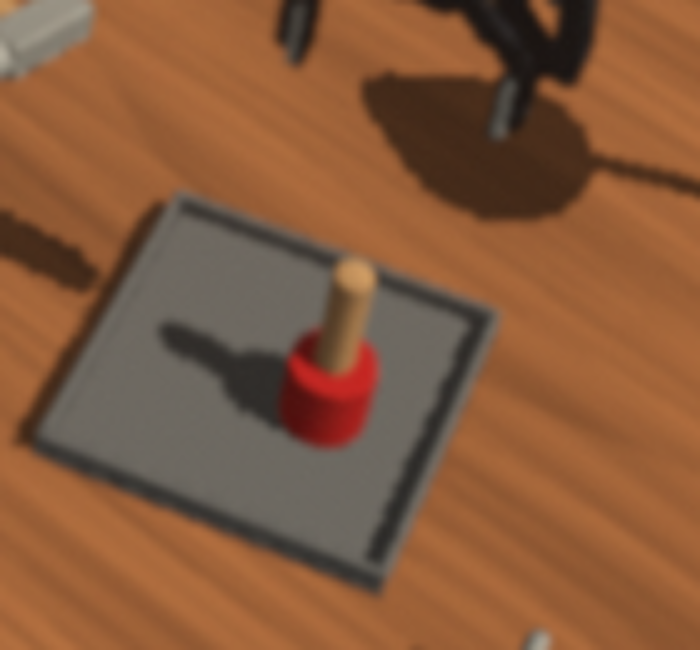

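The mallet stands upright in the tray, left of the middle (281,190 in the wrist picture). Next is the brass stake.

>>> arm_command([
  {"delta_rot": [0, 0, 0], "slide": [-0.006, 0.022, 0], "fingers": 1},
  {"delta_rot": [0, 0, 0], "slide": [-0.0115, 0.0435, 0], "fingers": 1},
  {"delta_rot": [0, 0, 0], "slide": [-0.0115, 0.0435, 0], "fingers": 1},
  {"delta_rot": [0, 0, 0], "slide": [-0.0115, 0.0435, 0], "fingers": 1},
  {"delta_rot": [0, 0, 0], "slide": [-0.0115, 0.0435, 0], "fingers": 1},
  {"delta_rot": [0, 0, 0], "slide": [-0.0115, 0.0435, 0], "fingers": 1},
  {"delta_rot": [0, 0, 0], "slide": [-0.0115, 0.0435, 0], "fingers": 1},
  {"delta_rot": [0, 0, 0], "slide": [-0.0115, 0.0435, 0], "fingers": 1},
  {"delta_rot": [0, 0, 0], "slide": [-0.0115, 0.0435, 0], "fingers": 1},
  {"delta_rot": [0, 0, 0], "slide": [-0.0115, 0.0435, 0], "fingers": 1},
  {"delta_rot": [0, 0, 0], "slide": [-0.0115, 0.0435, 0], "fingers": 1},
  {"delta_rot": [0, 0, 0], "slide": [-0.0115, 0.0435, 0], "fingers": 1},
  {"delta_rot": [0, 0, 0], "slide": [-0.0115, 0.0435, 0], "fingers": 1},
  {"delta_rot": [0, 0, 0], "slide": [-0.0115, 0.0435, 0], "fingers": 1},
  {"delta_rot": [0, 0, 0], "slide": [-0.0115, 0.0435, 0], "fingers": 1},
  {"delta_rot": [0, 0, 0], "slide": [-0.0115, 0.0435, 0], "fingers": 1},
  {"delta_rot": [0, 0, 0], "slide": [-0.0115, 0.0435, 0], "fingers": 1},
  {"delta_rot": [0, 0, 0], "slide": [-0.006, 0.022, 0], "fingers": 1},
  {"delta_rot": [0, 0, 0], "slide": [0, 0, 0], "fingers": 1},
  {"delta_rot": [0, 0, 0], "slide": [0, 0, 0], "fingers": 1},
])

```text
time: 15.58
tcp_pos: [0.503, -0.394, 0.2188]
tcp_rot: [-0.001, 0.989, 0.15, -0.0]
force: [-0.4, 0.6, 0.3]
finger_gap: 0.0854
```

```bash
python3 - <<'E'
from h import *
goto([0.503,-0.395,0.077],17.3);T,im=look('w6'); print(proj('wrist',[[.503,-.395,.119],[.4665,-.275,.011],[.4845,-.3345,.042]],T))
E
```

```text
at [ 0.503  -0.394   0.2188] yaw 17.31 rot [-0.11  0.03  0.01] slide [-0.0003  0.001   0.1418]
[[280.84399311 208.96250582]
 [171.40542268 181.84272615]
 [220.74764506 188.18897458]]
```

View pics/w6.png

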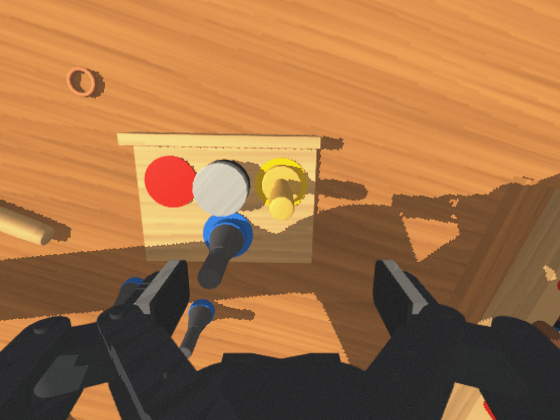

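The head top is at (282,208) and the red pad at (170,181), both where predicted. Descending and gripping.

>>> arm_command([
  {"delta_rot": [0, 0, 0], "slide": [0, 0.0015, 0.03], "fingers": 1},
  {"delta_rot": [0, 0, 0], "slide": [0, 0, 0.04], "fingers": 1},
  {"delta_rot": [0, 0, 0], "slide": [0, 0, 0.04], "fingers": 1},
  {"delta_rot": [0, 0, 0], "slide": [0, 0, 0.0325], "fingers": 1},
  {"delta_rot": [0, 0, 0], "slide": [0, 0, 0], "fingers": 1},
  {"delta_rot": [0, 0, 0], "slide": [0, 0, 0], "fingers": 1},
  {"delta_rot": [0, 0, 0], "slide": [0, 0, 0], "fingers": 1},
], newtons=50)

```text
time: 16.5
tcp_pos: [0.5041, -0.3967, 0.0789]
tcp_rot: [0.001, 0.989, 0.15, 0.001]
force: [0.1, -0.6, -0.2]
finger_gap: 0.0855
```

```bash
python3 - <<'E'
from h import *
goto([0.503,-0.395,0.077],17.3);T,im=look('w7'); crop('','w7c',160,150,240,180,3,im);print(proj('wrist',[[.503,-.395,.119]],T))
E
```

```text
at [ 0.5041 -0.3967  0.0789] yaw 17.3 rot [ 0.15 -0.07  0.  ] slide [-0.0005 -0.002   0.0019]
[[272.59739569 311.51508926]]
```

View pics/w7c.png

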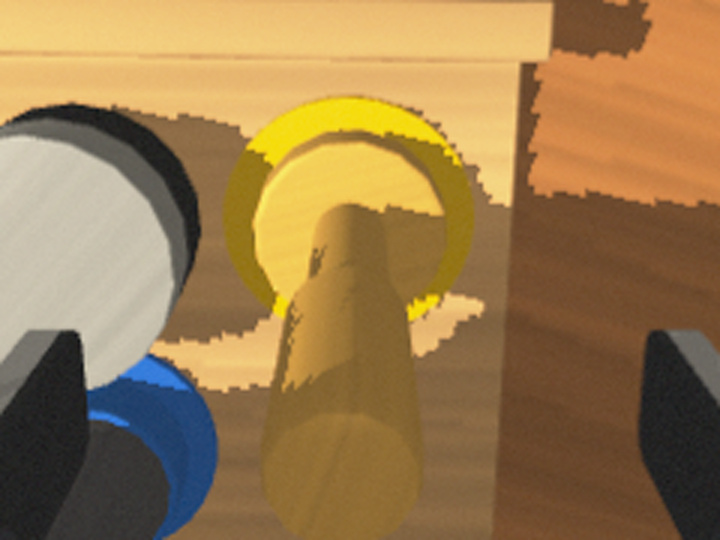

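>>> arm_command([
  {"delta_rot": [0, 0, 0], "slide": [0, -0.0025, 0.0015], "fingers": 1},
  {"delta_rot": [0, 0, 0], "slide": [0, 0, 0], "fingers": 1},
  {"delta_rot": [0, 0, 0], "slide": [0, 0, 0], "fingers": -1},
  {"delta_rot": [0, 0, 0], "slide": [0, 0, 0], "fingers": -1},
  {"delta_rot": [0, 0, 0], "slide": [0, 0, 0], "fingers": -1},
  {"delta_rot": [0, 0, 0], "slide": [0, 0, 0], "fingers": -1},
  {"delta_rot": [0, 0, 0], "slide": [0, 0, 0], "fingers": -1},
  {"delta_rot": [0, 0, 0], "slide": [0, 0, 0], "fingers": -1},
  {"delta_rot": [0, 0, 0], "slide": [0, 0, 0], "fingers": -1},
  {"delta_rot": [0, 0, 0], "slide": [0, 0, 0], "fingers": -1},
], newtons=50)

```text
time: 17.8
tcp_pos: [0.5029, -0.3942, 0.0758]
tcp_rot: [0.0, 0.989, 0.15, 0.0]
force: [-0.6, -0.3, 1.6]
finger_gap: 0.0211
```

```bash
python3 - <<'E'
from h import *
s=ctrl.sense();print(s['finger_gap'],s['force']); goto([0.5279,0.3308,0.22],17.3)
E
```

```text
0.021147915695388465 [-0.63554339 -0.26592153  1.57517051]
at [ 0.5029 -0.3942  0.0758] yaw 17.28 rot [ 0.03 -0.01 -0.02] slide [ 0.2395 -0.6847 -0.1442]
```

>>> arm_command([
  {"delta_rot": [0, 0, 0], "slide": [0, 0, -0.02], "fingers": -1},
  {"delta_rot": [0, 0, 0], "slide": [0, 0, -0.04], "fingers": -1},
  {"delta_rot": [0, 0, 0], "slide": [0, 0, -0.045], "fingers": -1},
  {"delta_rot": [0, 0, 0], "slide": [0, 0, -0.04], "fingers": -1},
  {"delta_rot": [0, 0, 0], "slide": [0.0077, -0.0224, 0], "fingers": -1},
  {"delta_rot": [0, 0, 0], "slide": [0.016, -0.0457, 0], "fingers": -1},
  {"delta_rot": [0, 0, 0], "slide": [0.016, -0.0457, 0], "fingers": -1},
  {"delta_rot": [0, 0, 0], "slide": [0.016, -0.0457, 0], "fingers": -1},
  {"delta_rot": [0, 0, 0], "slide": [0.016, -0.0457, 0], "fingers": -1},
  {"delta_rot": [0, 0, 0], "slide": [0.016, -0.0457, 0], "fingers": -1},
  {"delta_rot": [0, 0, 0], "slide": [0.016, -0.0457, 0], "fingers": -1},
  {"delta_rot": [0, 0, 0], "slide": [0.016, -0.0457, 0], "fingers": -1},
  {"delta_rot": [0, 0, 0], "slide": [0.016, -0.0457, 0], "fingers": -1},
  {"delta_rot": [0, 0, 0], "slide": [0.016, -0.0457, 0], "fingers": -1},
  {"delta_rot": [0, 0, 0], "slide": [0.016, -0.0457, 0], "fingers": -1},
  {"delta_rot": [0, 0, 0], "slide": [0.016, -0.0457, 0], "fingers": -1},
  {"delta_rot": [0, 0, 0], "slide": [0.016, -0.0457, 0], "fingers": -1},
  {"delta_rot": [0, 0, 0], "slide": [0.016, -0.0457, 0], "fingers": -1},
  {"delta_rot": [0, 0, 0], "slide": [0.016, -0.0457, 0], "fingers": -1},
  {"delta_rot": [0, 0, 0], "slide": [0.0077, -0.0224, 0], "fingers": -1},
])

```text
time: 20.3
tcp_pos: [0.5269, 0.333, 0.2193]
tcp_rot: [0.0, 0.988, 0.151, -0.001]
force: [0.4, 0.6, -3.3]
finger_gap: 0.0209
```

>>> arm_command([
  {"delta_rot": [0, 0, 0], "slide": [0, 0, 0], "fingers": -1},
  {"delta_rot": [0, 0, 0], "slide": [0, 0, 0], "fingers": -1},
])

```text
time: 20.55
tcp_pos: [0.5277, 0.3302, 0.22]
tcp_rot: [0.0, 0.989, 0.15, -0.001]
force: [0.1, 0.2, -4.2]
finger_gap: 0.0208
```

```bash
python3 - <<'E'
from h import *
look('w8'); goto([0.5279,0.3308,0.0705],17.3)
E
```

```text
at [0.5279 0.3299 0.2203] yaw 17.24 rot [ 0.02  0.07 -0.06] slide [ 0.0003 -0.0008  0.1498]
```

View pics/w8.png

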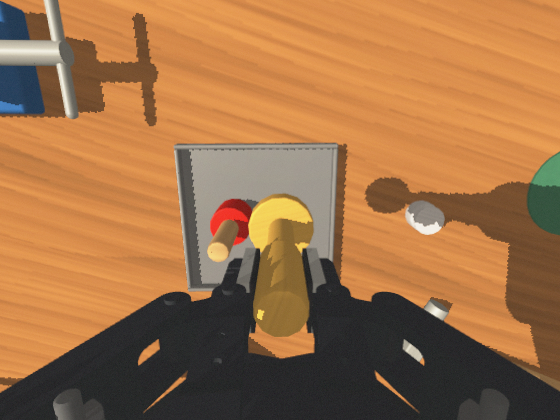

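>>> arm_command([
  {"delta_rot": [0, 0, 0], "slide": [0, 0, 0.025], "fingers": -1},
  {"delta_rot": [0, 0, 0], "slide": [0, 0, 0.04], "fingers": -1},
  {"delta_rot": [0, 0, 0], "slide": [0, 0, 0.04], "fingers": -1},
  {"delta_rot": [0, 0, 0], "slide": [0, 0, 0.025], "fingers": -1},
  {"delta_rot": [0, 0, 0], "slide": [0, 0, 0.014], "fingers": -1},
  {"delta_rot": [0, 0, 0], "slide": [0, 0, 0.005], "fingers": -1},
  {"delta_rot": [0, 0, 0], "slide": [0, 0, 0], "fingers": -1},
  {"delta_rot": [0, 0, 0], "slide": [0, 0, 0], "fingers": -1},
  {"delta_rot": [0, 0, 0], "slide": [0, 0, 0], "fingers": -1},
])

```text
time: 21.72
tcp_pos: [0.5282, 0.3309, 0.0723]
tcp_rot: [-0.0, 0.989, 0.15, 0.001]
force: [0.4, -0.2, -4.2]
finger_gap: 0.0211
```

>>> arm_command([
  {"delta_rot": [0, 0, 0], "slide": [0, 0, 0.002], "fingers": -1},
  {"delta_rot": [0, 0, 0], "slide": [0, 0, 0], "fingers": -1},
  {"delta_rot": [0, 0, 0], "slide": [0, 0, 0], "fingers": -1},
  {"delta_rot": [0, 0, 0], "slide": [0, 0, 0], "fingers": 1},
  {"delta_rot": [0, 0, 0], "slide": [0, 0, 0], "fingers": 1},
  {"delta_rot": [0, 0, 0], "slide": [0, 0, 0], "fingers": 1},
  {"delta_rot": [0, 0, 0], "slide": [0, 0, 0], "fingers": 1},
  {"delta_rot": [0, 0, 0], "slide": [0, 0, 0], "fingers": 1},
  {"delta_rot": [0, 0, 0], "slide": [0, 0, -0.03], "fingers": 1},
  {"delta_rot": [0, 0, 0], "slide": [0, 0, -0.04], "fingers": 1},
  {"delta_rot": [0, 0, 0], "slide": [0, 0, -0.04], "fingers": 1},
  {"delta_rot": [0, 0, 0], "slide": [0, 0, -0.04], "fingers": 1},
  {"delta_rot": [0, 0, 0], "slide": [0, 0, 0], "fingers": 1},
  {"delta_rot": [0, 0, 0], "slide": [0, 0, 0], "fingers": 1},
])

```text
time: 23.48
tcp_pos: [0.5276, 0.3307, 0.2188]
tcp_rot: [0.0, 0.989, 0.15, -0.001]
force: [0.2, -0.1, -0.4]
finger_gap: 0.0855
```

```bash
python3 - <<'E'
from h import *
look('w9'); goto([0.4247,-0.3537,0.22],17.3)
E
```

```text
at [0.5275 0.3306 0.2183] yaw 17.28 rot [ 0.01  0.14 -0.02] slide [-0.3017  0.6228 -0.0017]
```

View pics/w9.png

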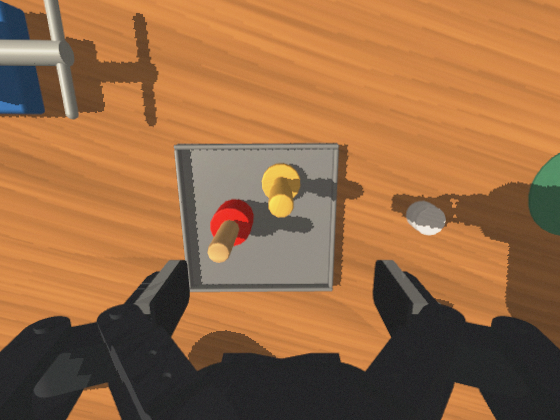

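Both tools stand upright in the tray (red 232,222, yellow 281,182). Next is the cone.

>>> arm_command([
  {"delta_rot": [0, 0, 0], "slide": [-0.0085, 0.0178, 0], "fingers": 1},
  {"delta_rot": [0, 0, 0], "slide": [-0.0178, 0.0367, 0], "fingers": 1},
  {"delta_rot": [0, 0, 0], "slide": [-0.0178, 0.0367, 0], "fingers": 1},
  {"delta_rot": [0, 0, 0], "slide": [-0.0178, 0.0367, 0], "fingers": 1},
  {"delta_rot": [0, 0, 0], "slide": [-0.0178, 0.0367, 0], "fingers": 1},
  {"delta_rot": [0, 0, 0], "slide": [-0.0178, 0.0367, 0], "fingers": 1},
  {"delta_rot": [0, 0, 0], "slide": [-0.0178, 0.0367, 0], "fingers": 1},
  {"delta_rot": [0, 0, 0], "slide": [-0.0178, 0.0367, 0], "fingers": 1},
  {"delta_rot": [0, 0, 0], "slide": [-0.0178, 0.0367, 0], "fingers": 1},
  {"delta_rot": [0, 0, 0], "slide": [-0.0178, 0.0367, 0], "fingers": 1},
  {"delta_rot": [0, 0, 0], "slide": [-0.0178, 0.0367, 0], "fingers": 1},
  {"delta_rot": [0, 0, 0], "slide": [-0.0178, 0.0367, 0], "fingers": 1},
  {"delta_rot": [0, 0, 0], "slide": [-0.0178, 0.0367, 0], "fingers": 1},
  {"delta_rot": [0, 0, 0], "slide": [-0.0178, 0.0367, 0], "fingers": 1},
  {"delta_rot": [0, 0, 0], "slide": [-0.0178, 0.0367, 0], "fingers": 1},
  {"delta_rot": [0, 0, 0], "slide": [-0.0178, 0.0367, 0], "fingers": 1},
  {"delta_rot": [0, 0, 0], "slide": [-0.0178, 0.0367, 0], "fingers": 1},
  {"delta_rot": [0, 0, 0], "slide": [-0.0085, 0.0178, 0], "fingers": 1},
  {"delta_rot": [0, 0, 0], "slide": [0, 0, 0], "fingers": 1},
  {"delta_rot": [0, 0, 0], "slide": [0, 0, 0], "fingers": 1},
])

```text
time: 26.02
tcp_pos: [0.425, -0.3523, 0.2194]
tcp_rot: [-0.0, 0.989, 0.151, -0.0]
force: [-0.2, -0.3, 0.3]
finger_gap: 0.0854
```

```bash
python3 - <<'E'
from h import *
goto([0.4247,-0.3537,0.077],17.3);T,im=look('w10'); print(proj('wrist',[[.4247,-.3537,.119],[.4665,-.275,.011],[.4845,-.3345,.042]],T))
E
```

```text
at [ 0.425  -0.3523  0.2194] yaw 17.34 rot [-0.05  0.01  0.04] slide [-0.0007  0.0013  0.1424]
[[281.11960063 209.34088036]
 [223.81041117 125.86901715]
 [280.78202331 127.20001321]]
```

View pics/w10.png

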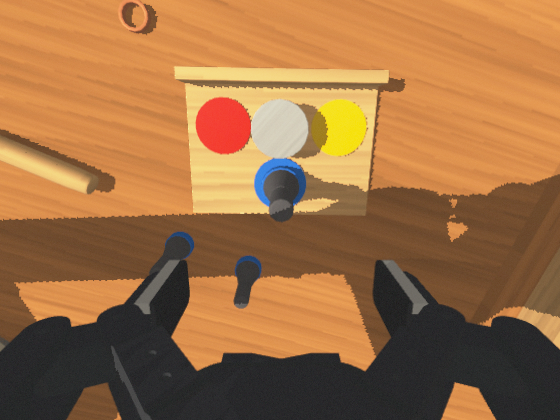

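```bash
python3 - <<'E'
from h import *
T=np.load('pics/w10.npy'); p=onz('wrist',[(178,243),(248,266)],.01,T); print(p, (p-np.array([.4247,-.3537,0]))@T[:3,:3])
E
```

```text
[[ 0.31637062 -0.25619003  0.01      ]
 [ 0.31223576 -0.34569422  0.01      ]] [[-0.07435428 -0.12536897 -0.00987472]
 [-0.10497095 -0.04116262 -0.00995175]]
```

>>> arm_command([
  {"delta_rot": [0, 0, 0], "slide": [0, 0, 0.03], "fingers": 1},
  {"delta_rot": [0, 0, 0], "slide": [0, 0, 0.04], "fingers": 1},
  {"delta_rot": [0, 0, 0], "slide": [0, 0, 0.04], "fingers": 1},
  {"delta_rot": [0, 0, 0], "slide": [0, 0, 0.034], "fingers": 1},
  {"delta_rot": [0, 0, 0], "slide": [0, 0, 0], "fingers": 1},
  {"delta_rot": [0, 0, 0], "slide": [0, 0, 0], "fingers": 1},
  {"delta_rot": [0, 0, 0], "slide": [0, 0, 0], "fingers": 1},
])

```text
time: 26.95
tcp_pos: [0.4254, -0.3539, 0.0772]
tcp_rot: [0.001, 0.989, 0.15, 0.001]
force: [-0.0, 0.3, -0.2]
finger_gap: 0.0855
```

```bash
python3 - <<'E'
from h import *
goto([0.4247,-0.3537,0.077],17.3);T,im=look('w11'); crop('','w11c',160,150,240,180,3,im);print(proj('wrist',[[.4247,-.3537,.119]],T))
E
```

```text
at [ 0.4254 -0.3539  0.0772] yaw 17.3 rot [ 0.15 -0.06 -0.  ] slide [-0.0006 -0.0004  0.0002]
[[276.68487724 314.41539451]]
```

View pics/w11c.png

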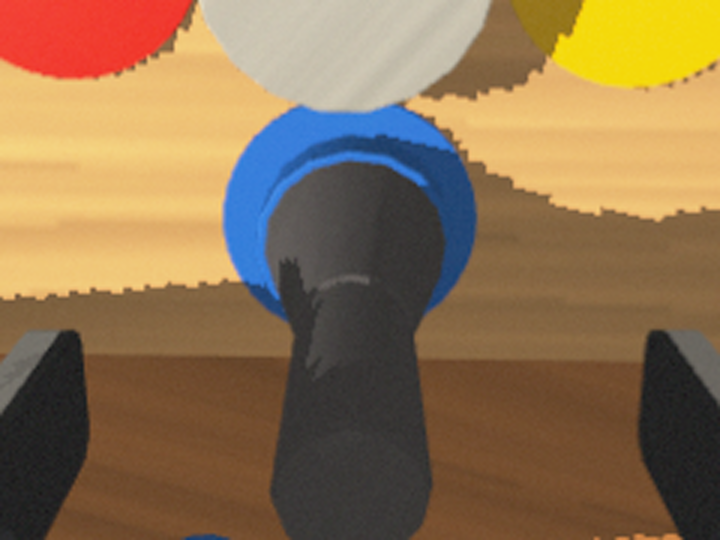

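>>> arm_command([
  {"delta_rot": [0, 0, 0], "slide": [0, -0.0012, 0], "fingers": 1},
  {"delta_rot": [0, 0, 0], "slide": [0, 0, 0], "fingers": 1},
  {"delta_rot": [0, 0, 0], "slide": [0, 0, 0], "fingers": -1},
  {"delta_rot": [0, 0, 0], "slide": [0, 0, 0], "fingers": -1},
  {"delta_rot": [0, 0, 0], "slide": [0, 0, 0], "fingers": -1},
  {"delta_rot": [0, 0, 0], "slide": [0, 0, 0], "fingers": -1},
  {"delta_rot": [0, 0, 0], "slide": [0, 0, 0], "fingers": -1},
  {"delta_rot": [0, 0, 0], "slide": [0, 0, 0], "fingers": -1},
  {"delta_rot": [0, 0, 0], "slide": [0, 0, 0], "fingers": -1},
  {"delta_rot": [0, 0, 0], "slide": [0, 0, 0], "fingers": -1},
], newtons=50)

```text
time: 28.25
tcp_pos: [0.4245, -0.3525, 0.0757]
tcp_rot: [0.0, 0.989, 0.15, 0.0]
force: [1.4, -0.2, 1.4]
finger_gap: 0.0196
```

```bash
python3 - <<'E'
from h import *
s=ctrl.sense();print(s['finger_gap'],s['force']); goto([0.4421,0.3036,0.22],17.3)
E
```

```text
0.019647749103899697 [ 1.35803111 -0.24902982  1.36128322]
at [ 0.4245 -0.3525  0.0757] yaw 17.29 rot [ 0.02 -0.01 -0.01] slide [ 0.2119 -0.6212 -0.1443]
```

>>> arm_command([
  {"delta_rot": [0, 0, 0], "slide": [0, 0, -0.02], "fingers": -1},
  {"delta_rot": [0, 0, 0], "slide": [0, 0, -0.04], "fingers": -1},
  {"delta_rot": [0, 0, 0], "slide": [0, 0, -0.045], "fingers": -1},
  {"delta_rot": [0, 0, 0], "slide": [0, 0, -0.04], "fingers": -1},
  {"delta_rot": [0, 0, 0], "slide": [0.0071, -0.0207, 0], "fingers": -1},
  {"delta_rot": [0, 0, 0], "slide": [0.0152, -0.0446, 0], "fingers": -1},
  {"delta_rot": [0, 0, 0], "slide": [0.0152, -0.0446, 0], "fingers": -1},
  {"delta_rot": [0, 0, 0], "slide": [0.0152, -0.0446, 0], "fingers": -1},
  {"delta_rot": [0, 0, 0], "slide": [0.0152, -0.0446, 0], "fingers": -1},
  {"delta_rot": [0, 0, 0], "slide": [0.0152, -0.0446, 0], "fingers": -1},
  {"delta_rot": [0, 0, 0], "slide": [0.0152, -0.0446, 0], "fingers": -1},
  {"delta_rot": [0, 0, 0], "slide": [0.0152, -0.0446, 0], "fingers": -1},
  {"delta_rot": [0, 0, 0], "slide": [0.0152, -0.0446, 0], "fingers": -1},
  {"delta_rot": [0, 0, 0], "slide": [0.0152, -0.0446, 0], "fingers": -1},
  {"delta_rot": [0, 0, 0], "slide": [0.0152, -0.0446, 0], "fingers": -1},
  {"delta_rot": [0, 0, 0], "slide": [0.0152, -0.0446, 0], "fingers": -1},
  {"delta_rot": [0, 0, 0], "slide": [0.0152, -0.0446, 0], "fingers": -1},
  {"delta_rot": [0, 0, 0], "slide": [0.0152, -0.0446, 0], "fingers": -1},
  {"delta_rot": [0, 0, 0], "slide": [0.0071, -0.0207, 0], "fingers": -1},
  {"delta_rot": [0, 0, 0], "slide": [0, 0, 0], "fingers": -1},
])

```text
time: 30.75
tcp_pos: [0.4405, 0.3047, 0.2187]
tcp_rot: [0.0, 0.988, 0.152, -0.002]
force: [0.5, -0.7, -2.9]
finger_gap: 0.02
```

```bash
python3 - <<'E'
from h import *
look('w12'); goto([0.4421,0.3036,0.0705],17.3)
E
```

```text
at [0.4409 0.3038 0.219 ] yaw 17.37 rot [0.03 0.19 0.07] slide [0.0011 0.0005 0.1485]
```

View pics/w12.png

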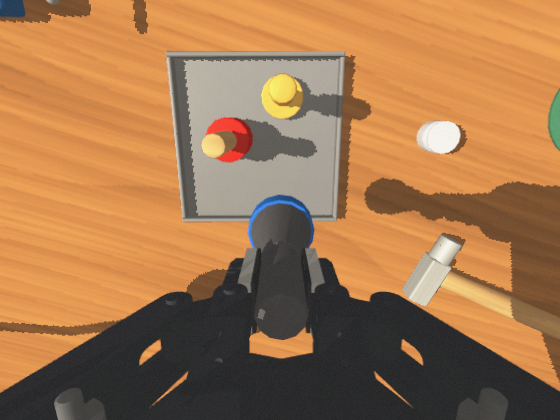

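>>> arm_command([
  {"delta_rot": [0, 0, 0], "slide": [0.001, 0, 0.025], "fingers": -1},
  {"delta_rot": [0, 0, 0], "slide": [0, 0, 0.04], "fingers": -1},
  {"delta_rot": [0, 0, 0], "slide": [0, 0, 0.04], "fingers": -1},
  {"delta_rot": [0, 0, 0], "slide": [0, 0, 0.025], "fingers": -1},
  {"delta_rot": [0, 0, 0], "slide": [0, 0, 0.014], "fingers": -1},
  {"delta_rot": [0, 0, 0], "slide": [0, 0, 0.005], "fingers": -1},
  {"delta_rot": [0, 0, 0], "slide": [0, 0, 0], "fingers": -1},
  {"delta_rot": [0, 0, 0], "slide": [0, 0, 0], "fingers": -1},
  {"delta_rot": [0, 0, 0], "slide": [0, 0, 0], "fingers": -1},
])

```text
time: 31.92
tcp_pos: [0.4434, 0.3041, 0.0722]
tcp_rot: [-0.0, 0.989, 0.15, 0.001]
force: [-1.1, -0.1, -2.4]
finger_gap: 0.0198
```

>>> arm_command([
  {"delta_rot": [0, 0, 0], "slide": [0, 0, 0.002], "fingers": -1},
  {"delta_rot": [0, 0, 0], "slide": [0, 0, 0], "fingers": -1},
  {"delta_rot": [0, 0, 0], "slide": [0, 0, 0], "fingers": -1},
  {"delta_rot": [0, 0, 0], "slide": [0, 0, 0], "fingers": 1},
  {"delta_rot": [0, 0, 0], "slide": [0, 0, 0], "fingers": 1},
  {"delta_rot": [0, 0, 0], "slide": [0, 0, 0], "fingers": 1},
  {"delta_rot": [0, 0, 0], "slide": [0, 0, 0], "fingers": 1},
  {"delta_rot": [0, 0, 0], "slide": [0, 0, 0], "fingers": 1},
  {"delta_rot": [0, 0, 0], "slide": [0, 0, -0.03], "fingers": 1},
  {"delta_rot": [0, 0, 0], "slide": [0, 0, -0.04], "fingers": 1},
  {"delta_rot": [0, 0, 0], "slide": [0, 0, -0.04], "fingers": 1},
  {"delta_rot": [0, 0, 0], "slide": [0, 0, -0.04], "fingers": 1},
  {"delta_rot": [0, 0, 0], "slide": [0, 0, 0], "fingers": 1},
  {"delta_rot": [0, 0, 0], "slide": [0, 0, 0], "fingers": 1},
])

```text
time: 33.67
tcp_pos: [0.4427, 0.3038, 0.2188]
tcp_rot: [0.0, 0.989, 0.15, -0.001]
force: [-0.3, -1.4, 0.4]
finger_gap: 0.0853
```

```bash
python3 - <<'E'
from h import *
look('w13'); crop('scene','s13',320,210,140,130,5); goto([0.484,-0.334,0.15],17.3); goto([0.6,-0.005,0.22],17.3)
E
```

```text
at [0.4426 0.3038 0.2183] yaw 17.28 rot [ 0.01  0.15 -0.02] slide [-0.1501  0.6212  0.0683]
at [0.4426 0.3038 0.2183] yaw 17.28 rot [ 0.01  0.15 -0.02] slide [ 0.0584  0.3416 -0.0017]
```

View pics/w13.png

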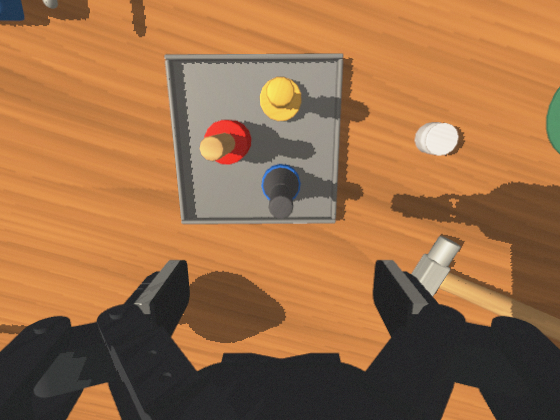

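View pics/s13.png

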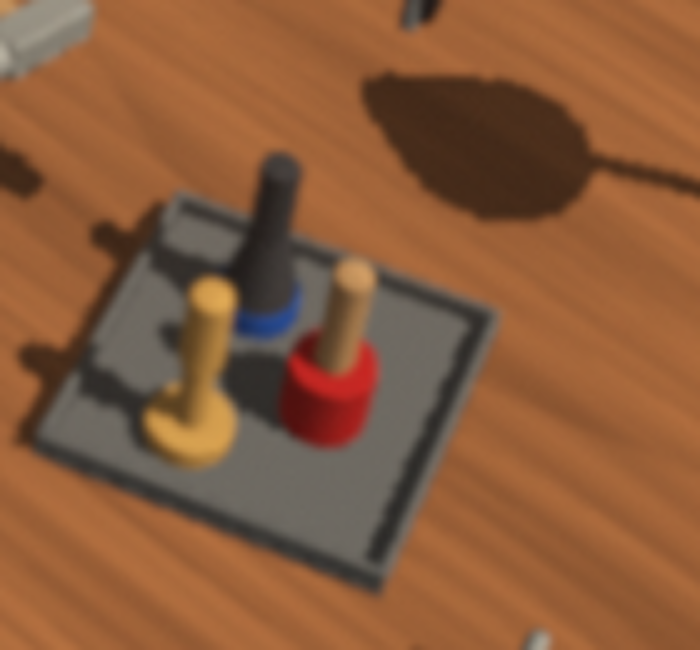

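All three stand upright in the tray. I'll measure the green pad on the way to the block.

>>> arm_command([
  {"delta_rot": [0, 0, 0], "slide": [0.0073, 0.0427, 0], "fingers": 1},
  {"delta_rot": [0, 0, 0], "slide": [0.0073, 0.0427, 0], "fingers": 1},
  {"delta_rot": [0, 0, 0], "slide": [0.0073, 0.0427, 0], "fingers": 1},
  {"delta_rot": [0, 0, 0], "slide": [0.0073, 0.0427, 0], "fingers": 1},
  {"delta_rot": [0, 0, 0], "slide": [0.0073, 0.0427, 0], "fingers": 1},
  {"delta_rot": [0, 0, 0], "slide": [0.0073, 0.0427, 0], "fingers": 1},
  {"delta_rot": [0, 0, 0], "slide": [0.0073, 0.0427, 0], "fingers": 1},
  {"delta_rot": [0, 0, 0], "slide": [0.0073, 0.0427, 0], "fingers": 1},
  {"delta_rot": [0, 0, 0], "slide": [0, 0, 0], "fingers": 1},
  {"delta_rot": [0, 0, 0], "slide": [0, 0, 0], "fingers": 1},
])

```text
time: 35.02
tcp_pos: [0.5999, -0.0043, 0.2187]
tcp_rot: [-0.0, 0.989, 0.15, -0.001]
force: [-0.7, -0.9, 0.1]
finger_gap: 0.0854
```

```bash
python3 - <<'E'
from h import *
T,im=look('w14'); hsv=cv2.cvtColor(im,cv2.COLOR_RGB2HSV); m=((hsv[...,0]>40)&(hsv[...,0]<90)&(hsv[...,1]>80)).astype('u1')
n,l,st,c=cv2.connectedComponentsWithStats(m); k=1+st[1:,4].argmax(); ct=max(cv2.findContours((l==k).astype('u1'),0,cv2.CHAIN_APPROX_NONE)[0],key=len)[:,0]
p=onz('wrist',ct,.004,T)[:,:2]; (x,y),r=cv2.minEnclosingCircle((p*1000).astype('f4')); print(st[k],x,y,r,p.mean(0))
goto([0.484,-0.334,0.12],17.3)
E
```

```text
[ 238  117   95   94 6935] 618.742919921875 -4.606722354888916 54.55417251586914 [ 0.62013846 -0.0039477 ]
at [ 0.5999 -0.0039  0.2191] yaw 17.33 rot [-0.05  0.06  0.03] slide [-0.2088  0.2807  0.0991]
```

View pics/w14.png

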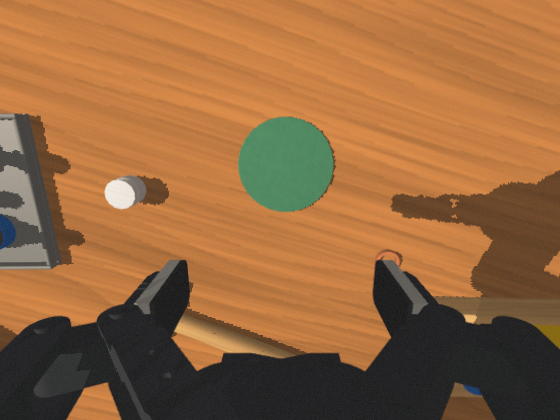

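Green pad centre at about (286,164), which gives (0.619, -0.0045). Now to the block.

>>> arm_command([
  {"delta_rot": [0, 0, 0], "slide": [-0.0261, 0.0351, 0], "fingers": 1},
  {"delta_rot": [0, 0, 0], "slide": [-0.0261, 0.0351, 0], "fingers": 1},
  {"delta_rot": [0, 0, 0], "slide": [-0.0261, 0.0351, 0], "fingers": 1},
  {"delta_rot": [0, 0, 0], "slide": [-0.0261, 0.0351, 0], "fingers": 1},
  {"delta_rot": [0, 0, 0], "slide": [-0.0261, 0.0351, 0], "fingers": 1},
  {"delta_rot": [0, 0, 0], "slide": [-0.0261, 0.0351, 0], "fingers": 1},
  {"delta_rot": [0, 0, 0], "slide": [-0.0261, 0.0351, 0], "fingers": 1},
  {"delta_rot": [0, 0, 0], "slide": [-0.0261, 0.0351, 0], "fingers": 1},
  {"delta_rot": [0, 0, 0], "slide": [0, 0, 0], "fingers": 1},
  {"delta_rot": [0, 0, 0], "slide": [0, 0, 0.04], "fingers": 1},
  {"delta_rot": [0, 0, 0], "slide": [0, 0, 0.04], "fingers": 1},
  {"delta_rot": [0, 0, 0], "slide": [0, 0, 0.039], "fingers": 1},
  {"delta_rot": [0, 0, 0], "slide": [0, 0, 0], "fingers": 1},
  {"delta_rot": [0, 0, 0], "slide": [0, 0, 0], "fingers": 1},
])

```text
time: 36.83
tcp_pos: [0.4854, -0.3346, 0.1023]
tcp_rot: [0.001, 0.989, 0.151, 0.001]
force: [-0.7, -0.3, -0.4]
finger_gap: 0.0855
```

```bash
python3 - <<'E'
from h import *
T,im=look('w15');goto([0.484,-0.334,0.013],17.3)
E
```

```text
at [ 0.4854 -0.335   0.1026] yaw 17.34 rot [ 0.16 -0.09  0.04] slide [-0.001  -0.0013  0.0896]
```

View pics/w15.png

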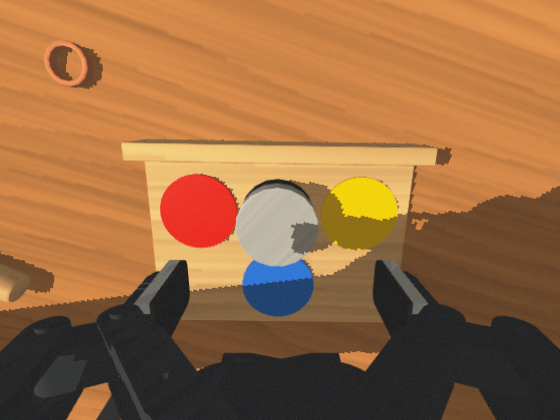

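```bash
python3 - <<'E'
from h import *
T=np.load('pics/w15.npy'); print(onz('wrist',[(277.5,225.5)],.042,T),onz('wrist',[(200,211),(360,213)],.011,T))
im=cv2.cvtColor(cv2.imread('pics/w15.png'),cv2.COLOR_BGR2HSV); 
for nm,(a,b) in dict(blue=(100,125)).items():
    m=((im[...,0]>a)&(im[...,0]<b)&(im[...,1]>120)).astype('u1'); n,l,st,c=cv2.connectedComponentsWithStats(m); k=1+st[1:,4].argmax(); print(st[k]); x,y,w,h,_=st[k]; print(onz('wrist',[(x+w/2-.5,0)],.011,T), 'bottom',onz('wrist',[(x+w/2-.5,y+h)],.011,T))
p=onz('wrist',[(277.5,225.5)],.042,T)[0]; goto([p[0],p[1],.013],17.3)
E
```

```text
[[ 0.4844056  -0.33388128  0.042     ]] [[ 0.46741401 -0.27522111  0.011     ]
 [ 0.50341907 -0.39557539  0.011     ]]
[ 243  260   70   56 3077]
[[ 0.6228018  -0.29062181  0.011     ]] bottom [[ 0.39489003 -0.36138205  0.011     ]]
at [ 0.4854 -0.335   0.1026] yaw 17.34 rot [ 0.16 -0.09  0.04] slide [-0.0006 -0.0013  0.0896]
```

>>> arm_command([
  {"delta_rot": [0, 0, 0], "slide": [-0.0005, -0.0013, 0.03], "fingers": 1},
  {"delta_rot": [0, 0, 0], "slide": [0, 0, 0.03], "fingers": 1},
  {"delta_rot": [0, 0, 0], "slide": [0, 0, 0.022], "fingers": 1},
  {"delta_rot": [0, 0, 0], "slide": [0, 0, 0], "fingers": 1},
  {"delta_rot": [0, 0, 0], "slide": [0, 0, 0], "fingers": 1},
  {"delta_rot": [0, 0, 0], "slide": [0, 0, 0], "fingers": 1},
])

```text
time: 37.62
tcp_pos: [0.4841, -0.3344, 0.0201]
tcp_rot: [0.001, 0.989, 0.15, 0.001]
force: [-0.2, -0.6, -0.0]
finger_gap: 0.0856
```

```bash
python3 - <<'E'
from h import *
T,im=look('w16');print(ctrl.sense()['force']);goto([0.4844,-0.3339,0.013],17.3)
E
```

```text
[0.27914056 0.83361101 0.6138178 ]
at [ 0.484  -0.3342  0.0198] yaw 17.29 rot [ 0.1  -0.05 -0.01] slide [ 0.0005 -0.0002  0.0068]
```

View pics/w16.png

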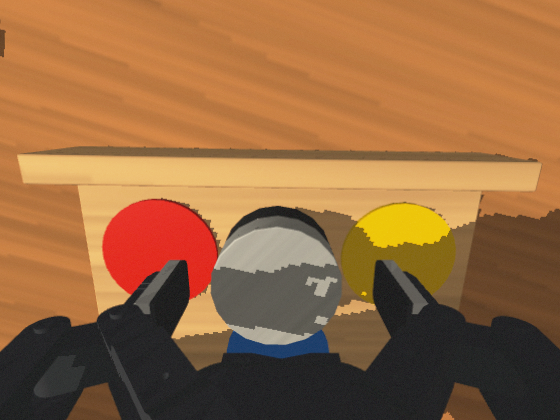

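>>> arm_command([
  {"delta_rot": [0, 0, 0], "slide": [0, -0.001, 0.005], "fingers": 1},
  {"delta_rot": [0, 0, 0], "slide": [0, 0, 0], "fingers": 1},
  {"delta_rot": [0, 0, 0], "slide": [0, 0, 0], "fingers": -1},
  {"delta_rot": [0, 0, 0], "slide": [0, 0, 0], "fingers": -1},
  {"delta_rot": [0, 0, 0], "slide": [0, 0, 0], "fingers": -1},
  {"delta_rot": [0, 0, 0], "slide": [0, 0, 0], "fingers": -1},
  {"delta_rot": [0, 0, 0], "slide": [0, 0, 0], "fingers": -1},
  {"delta_rot": [0, 0, 0], "slide": [0, 0, 0], "fingers": -1},
], newtons=60)

```text
time: 38.67
tcp_pos: [0.4833, -0.333, 0.0141]
tcp_rot: [0.0, 0.989, 0.15, 0.0]
force: [-1.6, 0.5, 5.7]
finger_gap: 0.0561
```

```bash
python3 - <<'E'
from h import *
print(ctrl.sense()['force'],ctrl.sense()['finger_gap']);goto([0.619,-0.0045,0.1],17.3)
E
```

```text
[-1.60402628  0.51378828  5.74694904] 0.05612883886599583
at [ 0.4833 -0.333   0.0141] yaw 17.29 rot [ 0.03 -0.01 -0.01] slide [ 0.2272 -0.2733 -0.0859]
```

>>> arm_command([
  {"delta_rot": [0, 0, 0], "slide": [0, 0, -0.015], "fingers": -1},
  {"delta_rot": [0, 0, 0], "slide": [0, 0, -0.035], "fingers": -1},
  {"delta_rot": [0, 0, 0], "slide": [0, 0, -0.04], "fingers": -1},
  {"delta_rot": [0, 0, 0], "slide": [0.0126, -0.0152, 0], "fingers": -1},
  {"delta_rot": [0, 0, 0], "slide": [0.0252, -0.0304, 0], "fingers": -1},
  {"delta_rot": [0, 0, 0], "slide": [0.0252, -0.0304, 0], "fingers": -1},
  {"delta_rot": [0, 0, 0], "slide": [0.0252, -0.0304, 0], "fingers": -1},
  {"delta_rot": [0, 0, 0], "slide": [0.0252, -0.0304, 0], "fingers": -1},
  {"delta_rot": [0, 0, 0], "slide": [0.0252, -0.0304, 0], "fingers": -1},
  {"delta_rot": [0, 0, 0], "slide": [0.0252, -0.0304, 0], "fingers": -1},
  {"delta_rot": [0, 0, 0], "slide": [0.0252, -0.0304, 0], "fingers": -1},
  {"delta_rot": [0, 0, 0], "slide": [0.0252, -0.0304, 0], "fingers": -1},
  {"delta_rot": [0, 0, 0], "slide": [0.0126, -0.0152, 0], "fingers": -1},
  {"delta_rot": [0, 0, 0], "slide": [0, 0, 0], "fingers": -1},
  {"delta_rot": [0, 0, 0], "slide": [0, 0, 0], "fingers": -1},
])

```text
time: 40.55
tcp_pos: [0.618, -0.005, 0.1031]
tcp_rot: [-0.0, 0.989, 0.15, -0.001]
force: [0.3, -0.8, -3.9]
finger_gap: 0.0565
```

```bash
python3 - <<'E'
from h import *
T,im=look('w17');print(ctrl.sense()['finger_gap']);goto([0.619,-0.0045,0.0105],17.3)
E
```

```text
0.0560692542654468
at [ 0.6181 -0.0053  0.1033] yaw 17.22 rot [-0.01  0.05 -0.08] slide [ 0.0011 -0.0005  0.0928]
```

View pics/w17.png

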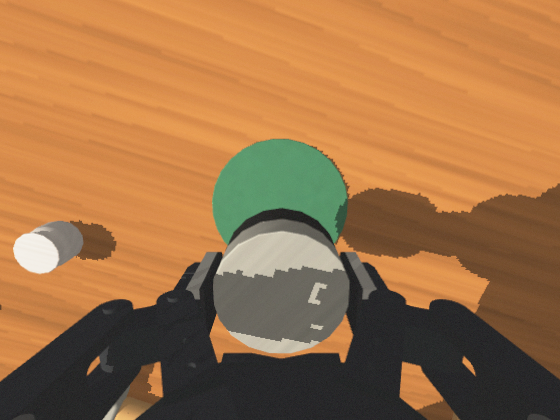

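>>> arm_command([
  {"delta_rot": [0, 0, 0], "slide": [0, 0, 0.025], "fingers": -1},
  {"delta_rot": [0, 0, 0], "slide": [0, 0, 0.03], "fingers": -1},
  {"delta_rot": [0, 0, 0], "slide": [0, 0, 0.02], "fingers": -1},
  {"delta_rot": [0, 0, 0], "slide": [0, 0, 0.01], "fingers": -1},
  {"delta_rot": [0, 0, 0], "slide": [0, 0, 0.004], "fingers": -1},
  {"delta_rot": [0, 0, 0], "slide": [0, 0, 0], "fingers": -1},
  {"delta_rot": [0, 0, 0], "slide": [0, 0, 0], "fingers": -1},
  {"delta_rot": [0, 0, 0], "slide": [0, 0, 0], "fingers": -1},
])

```text
time: 41.6
tcp_pos: [0.6188, -0.0044, 0.0152]
tcp_rot: [0.0, 0.989, 0.15, 0.0]
force: [-0.4, 0.6, -3.9]
finger_gap: 0.0564
```

>>> arm_command([
  {"delta_rot": [0, 0, 0], "slide": [0, 0, 0.004], "fingers": -1},
  {"delta_rot": [0, 0, 0], "slide": [0, 0, 0], "fingers": -1},
  {"delta_rot": [0, 0, 0], "slide": [0, 0, 0], "fingers": -1},
])

```text
time: 41.98
tcp_pos: [0.6185, -0.0043, 0.0106]
tcp_rot: [-0.0, 0.989, 0.15, -0.0]
force: [0.3, 0.3, -4.0]
finger_gap: 0.0563
```

>>> arm_command([
  {"delta_rot": [0, 0, 0], "slide": [0, 0, 0], "fingers": 1},
  {"delta_rot": [0, 0, 0], "slide": [0, 0, 0], "fingers": 1},
  {"delta_rot": [0, 0, 0], "slide": [0, 0, 0], "fingers": 1},
  {"delta_rot": [0, 0, 0], "slide": [0, 0, 0], "fingers": 1},
  {"delta_rot": [0, 0, 0], "slide": [0, 0, -0.03], "fingers": 1},
  {"delta_rot": [0, 0, 0], "slide": [0, 0, -0.045], "fingers": 1},
  {"delta_rot": [0, 0, 0], "slide": [0, 0, -0.045], "fingers": 1},
  {"delta_rot": [0, 0, 0], "slide": [0, 0, -0.045], "fingers": 1},
  {"delta_rot": [0, 0, 0], "slide": [0, 0, -0.045], "fingers": 1},
  {"delta_rot": [0, 0, 0], "slide": [0, 0, 0], "fingers": 1},
  {"delta_rot": [0, 0, 0], "slide": [0, 0, 0], "fingers": 1},
])

```text
time: 43.35
tcp_pos: [0.6181, -0.0043, 0.2197]
tcp_rot: [-0.0, 0.989, 0.15, -0.001]
force: [-0.0, -0.3, -0.6]
finger_gap: 0.0855
```

```bash
python3 - <<'E'
from h import *
T,im=look('w18');crop('','w18c',200,110,160,120,5,im)
goto([.4425,.3038,.22],17.3)
E
```

```text
at [ 0.618  -0.0042  0.2192] yaw 17.28 rot [-0.07  0.13 -0.02] slide [-0.0759 -0.3463 -0.0008]
```

View pics/w18c.png

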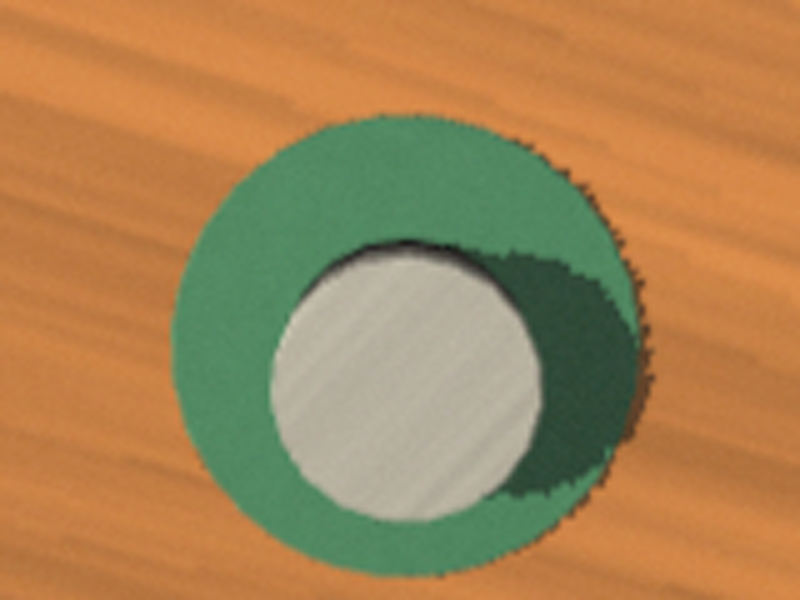

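```bash
python3 - <<'E'
from h import *
T=np.load('pics/w18.npy'); f=lambda p,z:onz('wrist',np.array([p])/5+np.array([200,110]),z,T)
print(f((406,346),.004),f((406,385),.038))
E
```

```text
[[ 0.62065525 -0.00481369  0.004     ]] [[ 0.61875584 -0.00542805  0.038     ]]
```

The block lies flat, about 2 mm from the pad centre. Now returning the tools, cone first.

>>> arm_command([
  {"delta_rot": [0, 0, 0], "slide": [-0.0095, -0.0433, 0], "fingers": 1},
  {"delta_rot": [0, 0, 0], "slide": [-0.0095, -0.0433, 0], "fingers": 1},
  {"delta_rot": [0, 0, 0], "slide": [-0.0095, -0.0433, 0], "fingers": 1},
  {"delta_rot": [0, 0, 0], "slide": [-0.0095, -0.0433, 0], "fingers": 1},
  {"delta_rot": [0, 0, 0], "slide": [-0.0095, -0.0433, 0], "fingers": 1},
  {"delta_rot": [0, 0, 0], "slide": [-0.0095, -0.0433, 0], "fingers": 1},
  {"delta_rot": [0, 0, 0], "slide": [-0.0095, -0.0433, 0], "fingers": 1},
  {"delta_rot": [0, 0, 0], "slide": [-0.0095, -0.0433, 0], "fingers": 1},
  {"delta_rot": [0, 0, 0], "slide": [0, 0, 0], "fingers": 1},
  {"delta_rot": [0, 0, 0], "slide": [0, 0, 0], "fingers": 1},
])

```text
time: 44.65
tcp_pos: [0.443, 0.3035, 0.2197]
tcp_rot: [0.0, 0.989, 0.15, -0.001]
force: [-0.2, -0.3, 0.2]
finger_gap: 0.0856
```

```bash
python3 - <<'E'
from h import *
T,im=look('w19')
goto([.4432,.304,.071],17.3); print(proj('wrist',[.4432,.304,.113],T))
E
```

```text
at [0.4433 0.3032 0.2199] yaw 17.24 rot [ 0.02  0.08 -0.06] slide [ 1.000e-04 -8.000e-04  1.489e-01]
[[278.90167334 205.76697071]]
```

View pics/w19.png

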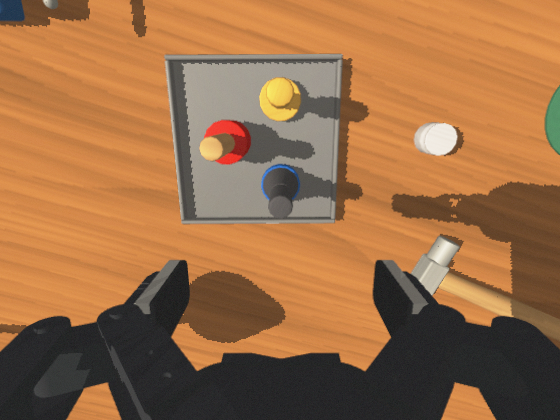

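>>> arm_command([
  {"delta_rot": [0, 0, 0], "slide": [0, -0.0005, 0.03], "fingers": 1},
  {"delta_rot": [0, 0, 0], "slide": [0, 0, 0.04], "fingers": 1},
  {"delta_rot": [0, 0, 0], "slide": [0, 0, 0.04], "fingers": 1},
  {"delta_rot": [0, 0, 0], "slide": [0, 0, 0.038], "fingers": 1},
  {"delta_rot": [0, 0, 0], "slide": [0, 0, 0], "fingers": 1},
  {"delta_rot": [0, 0, 0], "slide": [0, 0, 0], "fingers": 1},
  {"delta_rot": [0, 0, 0], "slide": [0, 0, 0], "fingers": 1},
], newtons=50)

```text
time: 45.58
tcp_pos: [0.4438, 0.3044, 0.0742]
tcp_rot: [-0.0, 0.989, 0.15, 0.001]
force: [0.1, -0.2, -0.6]
finger_gap: 0.0853
```

```bash
python3 - <<'E'
from h import *
T,im=look('w20');crop('','w20c',160,150,240,180,3,im)
goto([.4432,.304,.071],17.3)
E
```

```text
at [0.4436 0.3045 0.074 ] yaw 17.27 rot [-0.01 -0.15 -0.03] slide [-0.0005  0.0003  0.003 ]
```

View pics/w20c.png

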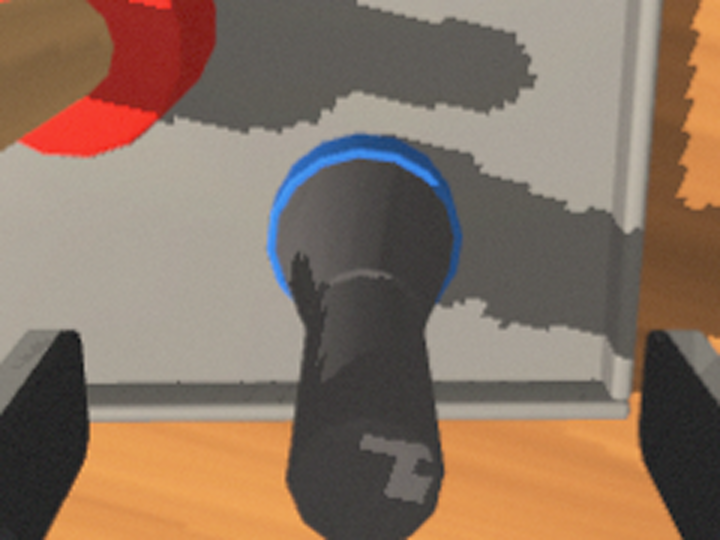

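>>> arm_command([
  {"delta_rot": [0, 0, 0], "slide": [0, 0, 0.0025], "fingers": 1},
  {"delta_rot": [0, 0, 0], "slide": [0, 0, 0], "fingers": 1},
  {"delta_rot": [0, 0, 0], "slide": [0, 0, 0], "fingers": -1},
  {"delta_rot": [0, 0, 0], "slide": [0, 0, 0], "fingers": -1},
  {"delta_rot": [0, 0, 0], "slide": [0, 0, 0], "fingers": -1},
  {"delta_rot": [0, 0, 0], "slide": [0, 0, 0], "fingers": -1},
  {"delta_rot": [0, 0, 0], "slide": [0, 0, 0], "fingers": -1},
  {"delta_rot": [0, 0, 0], "slide": [0, 0, 0], "fingers": -1},
  {"delta_rot": [0, 0, 0], "slide": [0, 0, 0], "fingers": -1},
  {"delta_rot": [0, 0, 0], "slide": [0, 0, 0], "fingers": -1},
], newtons=50)

```text
time: 46.88
tcp_pos: [0.443, 0.3043, 0.0702]
tcp_rot: [0.0, 0.989, 0.15, 0.0]
force: [-0.3, -2.6, 3.6]
finger_gap: 0.0199
```

```bash
python3 - <<'E'
from h import *
s=ctrl.sense();print(s['finger_gap'],s['force']); goto([0.4245,-0.3528,0.22],17.3)
E
```

```text
0.019927621455841798 [-0.27255927 -2.60131253  3.60306799]
at [0.443  0.3043 0.0702] yaw 17.28 rot [ 0.   -0.01 -0.02] slide [-0.213   0.6219 -0.1498]
```

>>> arm_command([
  {"delta_rot": [0, 0, 0], "slide": [0, 0, -0.02], "fingers": -1},
  {"delta_rot": [0, 0, 0], "slide": [0, 0, -0.04], "fingers": -1},
  {"delta_rot": [0, 0, 0], "slide": [0, 0, -0.045], "fingers": -1},
  {"delta_rot": [0, 0, 0], "slide": [0, 0, -0.045], "fingers": -1},
  {"delta_rot": [0, 0, 0], "slide": [-0.0077, 0.021, 0], "fingers": -1},
  {"delta_rot": [0, 0, 0], "slide": [-0.0152, 0.0446, 0], "fingers": -1},
  {"delta_rot": [0, 0, 0], "slide": [-0.0152, 0.0446, 0], "fingers": -1},
  {"delta_rot": [0, 0, 0], "slide": [-0.0152, 0.0446, 0], "fingers": -1},
  {"delta_rot": [0, 0, 0], "slide": [-0.0152, 0.0446, 0], "fingers": -1},
  {"delta_rot": [0, 0, 0], "slide": [-0.0152, 0.0446, 0], "fingers": -1},
  {"delta_rot": [0, 0, 0], "slide": [-0.0152, 0.0446, 0], "fingers": -1},
  {"delta_rot": [0, 0, 0], "slide": [-0.0152, 0.0446, 0], "fingers": -1},
  {"delta_rot": [0, 0, 0], "slide": [-0.0152, 0.0446, 0], "fingers": -1},
  {"delta_rot": [0, 0, 0], "slide": [-0.0152, 0.0446, 0], "fingers": -1},
  {"delta_rot": [0, 0, 0], "slide": [-0.0152, 0.0446, 0], "fingers": -1},
  {"delta_rot": [0, 0, 0], "slide": [-0.0152, 0.0446, 0], "fingers": -1},
  {"delta_rot": [0, 0, 0], "slide": [-0.0152, 0.0446, 0], "fingers": -1},
  {"delta_rot": [0, 0, 0], "slide": [-0.0152, 0.0446, 0], "fingers": -1},
  {"delta_rot": [0, 0, 0], "slide": [-0.0077, 0.021, 0], "fingers": -1},
  {"delta_rot": [0, 0, 0], "slide": [0, 0, 0], "fingers": -1},
])

```text
time: 49.38
tcp_pos: [0.424, -0.3532, 0.2193]
tcp_rot: [-0.001, 0.989, 0.15, -0.0]
force: [0.4, 0.1, -1.9]
finger_gap: 0.0199
```

>>> arm_command([
  {"delta_rot": [0, 0, 0], "slide": [0, 0, 0.03], "fingers": -1},
  {"delta_rot": [0, 0, 0], "slide": [0, 0, 0.04], "fingers": -1},
  {"delta_rot": [0, 0, 0], "slide": [0, 0, 0.035], "fingers": -1},
  {"delta_rot": [0, 0, 0], "slide": [0, 0, 0.015], "fingers": -1},
  {"delta_rot": [0, 0, 0], "slide": [0, 0, 0], "fingers": -1},
  {"delta_rot": [0, 0, 0], "slide": [0, 0, 0], "fingers": -1},
  {"delta_rot": [0, 0, 0], "slide": [0, 0, 0], "fingers": -1},
])

```text
time: 50.25
tcp_pos: [0.4246, -0.353, 0.1013]
tcp_rot: [0.001, 0.989, 0.15, 0.001]
force: [-0.2, -0.2, -3.0]
finger_gap: 0.0197
```

```bash
python3 - <<'E'
from h import *
s=ctrl.sense();print(s['finger_gap'],s['force']); look('w21');goto([0.4245,-0.3528,0.0762],17.3)
E
```

```text
0.01969383134513097 [-0.22123489 -0.19937784 -3.04144089]
at [ 0.4245 -0.3529  0.1011] yaw 17.29 rot [ 0.09 -0.04 -0.01] slide [ 0.     -0.0001  0.0249]
```

View pics/w21.png

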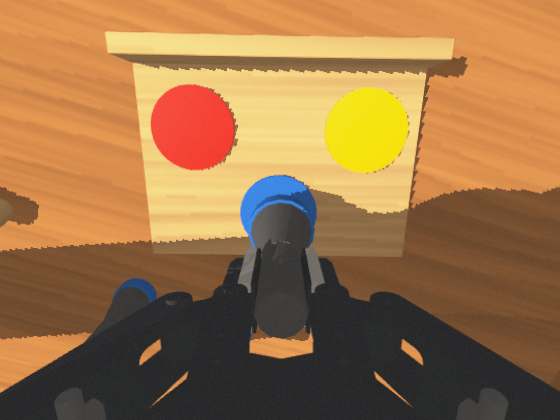

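>>> arm_command([
  {"delta_rot": [0, 0, 0], "slide": [0, 0, 0.014], "fingers": -1},
  {"delta_rot": [0, 0, 0], "slide": [0, 0, 0.008], "fingers": -1},
  {"delta_rot": [0, 0, 0], "slide": [0, 0, 0], "fingers": -1},
  {"delta_rot": [0, 0, 0], "slide": [0, 0, 0], "fingers": -1},
  {"delta_rot": [0, 0, 0], "slide": [0, 0, 0], "fingers": -1},
])

```text
time: 50.92
tcp_pos: [0.4243, -0.3527, 0.0783]
tcp_rot: [0.0, 0.989, 0.15, 0.0]
force: [-0.5, 0.3, -3.4]
finger_gap: 0.0198
```

>>> arm_command([
  {"delta_rot": [0, 0, 0], "slide": [0, 0, 0.002], "fingers": -1},
  {"delta_rot": [0, 0, 0], "slide": [0, 0, 0], "fingers": -1},
  {"delta_rot": [0, 0, 0], "slide": [0, 0, 0], "fingers": -1},
  {"delta_rot": [0, 0, 0], "slide": [0, 0, 0], "fingers": 1},
  {"delta_rot": [0, 0, 0], "slide": [0, 0, 0], "fingers": 1},
  {"delta_rot": [0, 0, 0], "slide": [0, 0, 0], "fingers": 1},
  {"delta_rot": [0, 0, 0], "slide": [0, 0, 0], "fingers": 1},
  {"delta_rot": [0, 0, 0], "slide": [0, 0, 0], "fingers": 1},
  {"delta_rot": [0, 0, 0], "slide": [0, 0, -0.03], "fingers": 1},
  {"delta_rot": [0, 0, 0], "slide": [0, 0, -0.04], "fingers": 1},
  {"delta_rot": [0, 0, 0], "slide": [0, 0, -0.04], "fingers": 1},
  {"delta_rot": [0, 0, 0], "slide": [0, 0, -0.035], "fingers": 1},
  {"delta_rot": [0, 0, 0], "slide": [0, 0, 0], "fingers": 1},
  {"delta_rot": [0, 0, 0], "slide": [0, 0, 0], "fingers": 1},
])

```text
time: 52.68
tcp_pos: [0.424, -0.3524, 0.2203]
tcp_rot: [-0.001, 0.989, 0.15, -0.0]
force: [0.2, 0.3, 0.1]
finger_gap: 0.0853
```

```bash
python3 - <<'E'
from h import *
T,im=look('w22');print(proj('wrist',[[.4245,-.3535,.119],[.4245,-.3535,.011]],T)); goto([0.528,0.3308,0.22],17.3)
E
```

```text
[[281.12126037 207.93084515]
 [281.24972225 182.18813489]]
at [ 0.4239 -0.3523  0.22  ] yaw 17.28 rot [-0.12  0.04 -0.02] slide [ 0.3025 -0.6212 -0.    ]
```

View pics/w22.png

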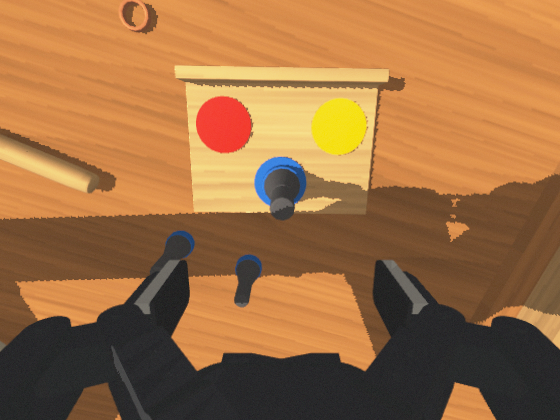

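Cone is upright on the blue pad (281,182). Next the brass stake.

>>> arm_command([
  {"delta_rot": [0, 0, 0], "slide": [0.0089, -0.0186, 0], "fingers": 1},
  {"delta_rot": [0, 0, 0], "slide": [0.0178, -0.0365, 0], "fingers": 1},
  {"delta_rot": [0, 0, 0], "slide": [0.0178, -0.0365, 0], "fingers": 1},
  {"delta_rot": [0, 0, 0], "slide": [0.0178, -0.0365, 0], "fingers": 1},
  {"delta_rot": [0, 0, 0], "slide": [0.0178, -0.0365, 0], "fingers": 1},
  {"delta_rot": [0, 0, 0], "slide": [0.0178, -0.0365, 0], "fingers": 1},
  {"delta_rot": [0, 0, 0], "slide": [0.0178, -0.0365, 0], "fingers": 1},
  {"delta_rot": [0, 0, 0], "slide": [0.0178, -0.0365, 0], "fingers": 1},
  {"delta_rot": [0, 0, 0], "slide": [0.0178, -0.0365, 0], "fingers": 1},
  {"delta_rot": [0, 0, 0], "slide": [0.0178, -0.0365, 0], "fingers": 1},
  {"delta_rot": [0, 0, 0], "slide": [0.0178, -0.0365, 0], "fingers": 1},
  {"delta_rot": [0, 0, 0], "slide": [0.0178, -0.0365, 0], "fingers": 1},
  {"delta_rot": [0, 0, 0], "slide": [0.0178, -0.0365, 0], "fingers": 1},
  {"delta_rot": [0, 0, 0], "slide": [0.0178, -0.0365, 0], "fingers": 1},
  {"delta_rot": [0, 0, 0], "slide": [0.0178, -0.0365, 0], "fingers": 1},
  {"delta_rot": [0, 0, 0], "slide": [0.0178, -0.0365, 0], "fingers": 1},
  {"delta_rot": [0, 0, 0], "slide": [0.0178, -0.0365, 0], "fingers": 1},
  {"delta_rot": [0, 0, 0], "slide": [0.0089, -0.0186, 0], "fingers": 1},
  {"delta_rot": [0, 0, 0], "slide": [0, 0, 0], "fingers": 1},
  {"delta_rot": [0, 0, 0], "slide": [0, 0, 0], "fingers": 1},
])

```text
time: 55.22
tcp_pos: [0.528, 0.33, 0.2208]
tcp_rot: [0.0, 0.989, 0.15, -0.001]
force: [0.2, -1.0, -0.1]
finger_gap: 0.0853
```

>>> arm_command([
  {"delta_rot": [0, 0, 0], "slide": [0, 0, 0.02], "fingers": 1},
  {"delta_rot": [0, 0, 0], "slide": [0, 0, 0.02], "fingers": 1},
  {"delta_rot": [0, 0, 0], "slide": [0, 0, 0], "fingers": 1},
  {"delta_rot": [0, 0, 0], "slide": [0, 0, 0], "fingers": 1},
])

```text
time: 55.72
tcp_pos: [0.5289, 0.33, 0.1821]
tcp_rot: [-0.0, 0.989, 0.15, 0.001]
force: [0.4, 0.2, 0.2]
finger_gap: 0.0856
```

```bash
python3 - <<'E'
from h import *
T,im=look('w23')
goto([.528,.3309,.071],17.3); print(proj('wrist',[.528,.3309,.113],T))
E
```

```text
at [0.529  0.3302 0.1823] yaw 17.25 rot [-0.   -0.1  -0.05] slide [-0.0007 -0.001   0.1113]
[[277.68367622 221.41392556]]
```

View pics/w23.png

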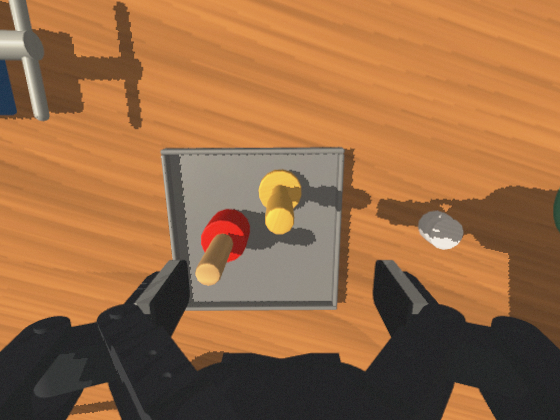

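>>> arm_command([
  {"delta_rot": [0, 0, 0], "slide": [-0.0005, -0.0005, 0.03], "fingers": 1},
  {"delta_rot": [0, 0, 0], "slide": [0, 0, 0.04], "fingers": 1},
  {"delta_rot": [0, 0, 0], "slide": [0, 0, 0.03], "fingers": 1},
  {"delta_rot": [0, 0, 0], "slide": [0, 0, 0.013], "fingers": 1},
  {"delta_rot": [0, 0, 0], "slide": [0, 0, 0], "fingers": 1},
  {"delta_rot": [0, 0, 0], "slide": [0, 0, 0], "fingers": 1},
  {"delta_rot": [0, 0, 0], "slide": [0, 0, 0], "fingers": 1},
], newtons=50)

```text
time: 56.65
tcp_pos: [0.5285, 0.3309, 0.0693]
tcp_rot: [-0.0, 0.989, 0.15, 0.001]
force: [-0.6, 0.9, 0.1]
finger_gap: 0.0856
```

```bash
python3 - <<'E'
from h import *
T,im=look('w24');crop('','w24c',160,150,240,180,3,im)
goto([.528,.3309,.0708],17.3)
E
```

```text
at [0.5283 0.3309 0.0691] yaw 17.29 rot [-0.01 -0.09 -0.01] slide [-0.0003 -0.0001 -0.0017]
```

View pics/w24c.png

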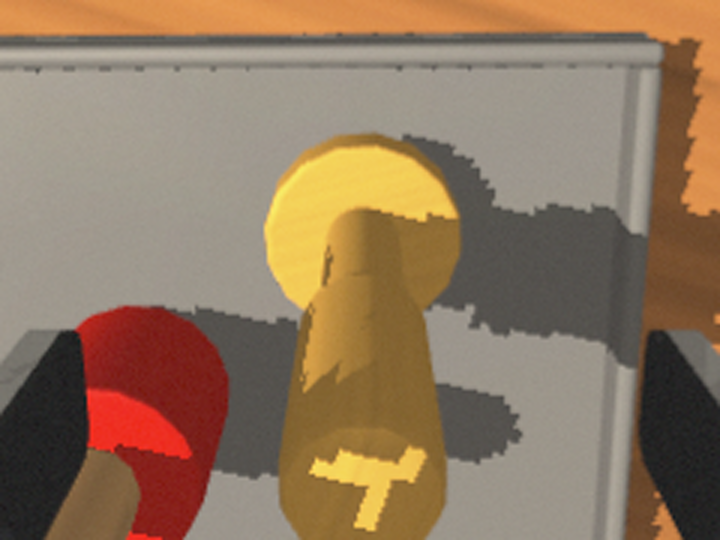

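>>> arm_command([
  {"delta_rot": [0, 0, 0], "slide": [0, 0, 0], "fingers": -1},
  {"delta_rot": [0, 0, 0], "slide": [0, 0, 0], "fingers": -1},
  {"delta_rot": [0, 0, 0], "slide": [0, 0, 0], "fingers": -1},
  {"delta_rot": [0, 0, 0], "slide": [0, 0, 0], "fingers": -1},
  {"delta_rot": [0, 0, 0], "slide": [0, 0, 0], "fingers": -1},
  {"delta_rot": [0, 0, 0], "slide": [0, 0, 0], "fingers": -1},
  {"delta_rot": [0, 0, 0], "slide": [0, 0, 0], "fingers": -1},
  {"delta_rot": [0, 0, 0], "slide": [0, 0, 0], "fingers": -1},
], newtons=50)

```text
time: 57.7
tcp_pos: [0.528, 0.3308, 0.0683]
tcp_rot: [-0.0, 0.989, 0.15, 0.0]
force: [-0.1, 2.0, 2.7]
finger_gap: 0.0208
```

```bash
python3 - <<'E'
from h import *
s=ctrl.sense();print(s['finger_gap'],s['force']); goto([0.5032,-0.3947,0.22],17.3)
E
```

```text
0.0208112716161772 [-0.09472548  1.98644219  2.7324166 ]
at [0.528  0.3308 0.0683] yaw 17.29 rot [-0.01 -0.02 -0.01] slide [-0.2395  0.6853 -0.1517]
```

>>> arm_command([
  {"delta_rot": [0, 0, 0], "slide": [0, 0, -0.02], "fingers": -1},
  {"delta_rot": [0, 0, 0], "slide": [0, 0, -0.04], "fingers": -1},
  {"delta_rot": [0, 0, 0], "slide": [0, 0, -0.047], "fingers": -1},
  {"delta_rot": [0, 0, 0], "slide": [0, 0, -0.045], "fingers": -1},
  {"delta_rot": [0, 0, 0], "slide": [-0.0077, 0.0227, 0], "fingers": -1},
  {"delta_rot": [0, 0, 0], "slide": [-0.016, 0.0457, 0], "fingers": -1},
  {"delta_rot": [0, 0, 0], "slide": [-0.016, 0.0457, 0], "fingers": -1},
  {"delta_rot": [0, 0, 0], "slide": [-0.016, 0.0457, 0], "fingers": -1},
  {"delta_rot": [0, 0, 0], "slide": [-0.016, 0.0457, 0], "fingers": -1},
  {"delta_rot": [0, 0, 0], "slide": [-0.016, 0.0457, 0], "fingers": -1},
  {"delta_rot": [0, 0, 0], "slide": [-0.016, 0.0457, 0], "fingers": -1},
  {"delta_rot": [0, 0, 0], "slide": [-0.016, 0.0457, 0], "fingers": -1},
  {"delta_rot": [0, 0, 0], "slide": [-0.016, 0.0457, 0], "fingers": -1},
  {"delta_rot": [0, 0, 0], "slide": [-0.016, 0.0457, 0], "fingers": -1},
  {"delta_rot": [0, 0, 0], "slide": [-0.016, 0.0457, 0], "fingers": -1},
  {"delta_rot": [0, 0, 0], "slide": [-0.016, 0.0457, 0], "fingers": -1},
  {"delta_rot": [0, 0, 0], "slide": [-0.016, 0.0457, 0], "fingers": -1},
  {"delta_rot": [0, 0, 0], "slide": [-0.016, 0.0457, 0], "fingers": -1},
  {"delta_rot": [0, 0, 0], "slide": [-0.016, 0.0457, 0], "fingers": -1},
  {"delta_rot": [0, 0, 0], "slide": [-0.0077, 0.0227, 0], "fingers": -1},
])

```text
time: 60.2
tcp_pos: [0.502, -0.3969, 0.2186]
tcp_rot: [-0.001, 0.989, 0.149, -0.001]
force: [-0.7, 0.4, -3.2]
finger_gap: 0.0206
```

>>> arm_command([
  {"delta_rot": [0, 0, 0], "slide": [0, 0, 0], "fingers": -1},
  {"delta_rot": [0, 0, 0], "slide": [0, 0, 0.03], "fingers": -1},
  {"delta_rot": [0, 0, 0], "slide": [0, 0, 0.04], "fingers": -1},
  {"delta_rot": [0, 0, 0], "slide": [0, 0, 0.035], "fingers": -1},
  {"delta_rot": [0, 0, 0], "slide": [0, 0, 0.015], "fingers": -1},
  {"delta_rot": [0, 0, 0], "slide": [0, 0, 0], "fingers": -1},
  {"delta_rot": [0, 0, 0], "slide": [0, 0, 0], "fingers": -1},
  {"delta_rot": [0, 0, 0], "slide": [0, 0, 0], "fingers": -1},
])

```text
time: 61.2
tcp_pos: [0.5034, -0.395, 0.1015]
tcp_rot: [0.001, 0.989, 0.15, 0.001]
force: [0.5, -0.0, -3.0]
finger_gap: 0.0208
```

```bash
python3 - <<'E'
from h import *
s=ctrl.sense();print(s['finger_gap'],s['force']); look('w25');goto([0.5032,-0.3947,0.0743],17.3)
E
```

```text
0.02081630750894199 [ 0.49941154 -0.0196977  -2.96461885]
at [ 0.5033 -0.3949  0.1012] yaw 17.28 rot [ 0.1  -0.04 -0.02] slide [ 0.     -0.0002  0.0269]
```

View pics/w25.png

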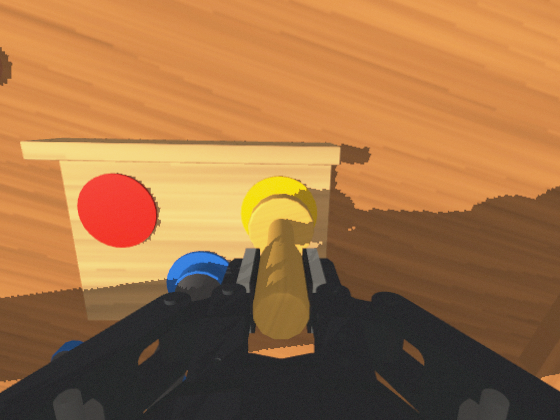

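>>> arm_command([
  {"delta_rot": [0, 0, 0], "slide": [0, 0, 0.014], "fingers": -1},
  {"delta_rot": [0, 0, 0], "slide": [0, 0, 0.01], "fingers": -1},
  {"delta_rot": [0, 0, 0], "slide": [0, 0, 0], "fingers": -1},
  {"delta_rot": [0, 0, 0], "slide": [0, 0, 0], "fingers": -1},
  {"delta_rot": [0, 0, 0], "slide": [0, 0, 0], "fingers": -1},
])

```text
time: 61.88
tcp_pos: [0.503, -0.3948, 0.0763]
tcp_rot: [0.0, 0.989, 0.15, 0.0]
force: [-0.7, -0.4, -3.4]
finger_gap: 0.0204
```

>>> arm_command([
  {"delta_rot": [0, 0, 0], "slide": [0, 0, 0.002], "fingers": -1},
  {"delta_rot": [0, 0, 0], "slide": [0, 0, 0], "fingers": -1},
  {"delta_rot": [0, 0, 0], "slide": [0, 0, 0], "fingers": -1},
  {"delta_rot": [0, 0, 0], "slide": [0, 0, 0], "fingers": 1},
  {"delta_rot": [0, 0, 0], "slide": [0, 0, 0], "fingers": 1},
  {"delta_rot": [0, 0, 0], "slide": [0, 0, 0], "fingers": 1},
  {"delta_rot": [0, 0, 0], "slide": [0, 0, 0], "fingers": 1},
  {"delta_rot": [0, 0, 0], "slide": [0, 0, 0], "fingers": 1},
  {"delta_rot": [0, 0, 0], "slide": [0, 0, -0.03], "fingers": 1},
  {"delta_rot": [0, 0, 0], "slide": [0, 0, -0.04], "fingers": 1},
  {"delta_rot": [0, 0, 0], "slide": [0, 0, -0.04], "fingers": 1},
  {"delta_rot": [0, 0, 0], "slide": [0, 0, -0.035], "fingers": 1},
  {"delta_rot": [0, 0, 0], "slide": [0, 0, 0], "fingers": 1},
  {"delta_rot": [0, 0, 0], "slide": [0, 0, 0], "fingers": 1},
])

```text
time: 63.62
tcp_pos: [0.5027, -0.3944, 0.2182]
tcp_rot: [-0.001, 0.989, 0.15, -0.0]
force: [-0.8, 0.6, -0.2]
finger_gap: 0.0853
```

```bash
python3 - <<'E'
from h import *
T,im=look('w26');print(ctrl.sense()['force'],proj('wrist',[[.5033,-.3953,.119],[.4245,-.3535,.119]],T)); goto([0.4700,0.3698,0.22],17.3)
E
```

```text
[ 0.34924635  0.12811882 -0.6982285 ] [[280.86677347 208.48287566]
 [207.54852087 278.18582987]]
at [ 0.5027 -0.3943  0.2178] yaw 17.28 rot [-0.13  0.05 -0.02] slide [ 0.196  -0.7393 -0.0022]
```

View pics/w26.png

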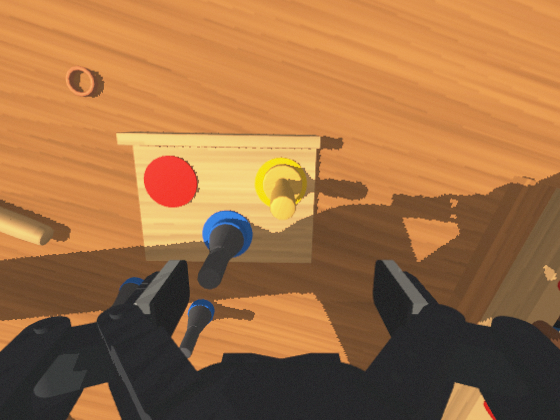

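The stake stands on yellow (283,183). Last, the mallet.

>>> arm_command([
  {"delta_rot": [0, 0, 0], "slide": [0.006, -0.0217, 0], "fingers": 1},
  {"delta_rot": [0, 0, 0], "slide": [0.0115, -0.0435, 0], "fingers": 1},
  {"delta_rot": [0, 0, 0], "slide": [0.0115, -0.0435, 0], "fingers": 1},
  {"delta_rot": [0, 0, 0], "slide": [0.0115, -0.0435, 0], "fingers": 1},
  {"delta_rot": [0, 0, 0], "slide": [0.0115, -0.0435, 0], "fingers": 1},
  {"delta_rot": [0, 0, 0], "slide": [0.0115, -0.0435, 0], "fingers": 1},
  {"delta_rot": [0, 0, 0], "slide": [0.0115, -0.0435, 0], "fingers": 1},
  {"delta_rot": [0, 0, 0], "slide": [0.0115, -0.0435, 0], "fingers": 1},
  {"delta_rot": [0, 0, 0], "slide": [0.0115, -0.0435, 0], "fingers": 1},
  {"delta_rot": [0, 0, 0], "slide": [0.0115, -0.0435, 0], "fingers": 1},
  {"delta_rot": [0, 0, 0], "slide": [0.0115, -0.0435, 0], "fingers": 1},
  {"delta_rot": [0, 0, 0], "slide": [0.0115, -0.0435, 0], "fingers": 1},
  {"delta_rot": [0, 0, 0], "slide": [0.0115, -0.0435, 0], "fingers": 1},
  {"delta_rot": [0, 0, 0], "slide": [0.0115, -0.0435, 0], "fingers": 1},
  {"delta_rot": [0, 0, 0], "slide": [0.0115, -0.0435, 0], "fingers": 1},
  {"delta_rot": [0, 0, 0], "slide": [0.0115, -0.0435, 0], "fingers": 1},
  {"delta_rot": [0, 0, 0], "slide": [0.0115, -0.0435, 0], "fingers": 1},
  {"delta_rot": [0, 0, 0], "slide": [0.006, -0.0217, 0], "fingers": 1},
  {"delta_rot": [0, 0, 0], "slide": [0, 0, 0], "fingers": 1},
  {"delta_rot": [0, 0, 0], "slide": [0, 0, 0], "fingers": 1},
])

```text
time: 66.18
tcp_pos: [0.4704, 0.3688, 0.2184]
tcp_rot: [0.0, 0.989, 0.15, -0.001]
force: [0.1, 0.3, 0.1]
finger_gap: 0.0853
```

>>> arm_command([
  {"delta_rot": [0, 0, 0], "slide": [0, 0, 0.02], "fingers": 1},
  {"delta_rot": [0, 0, 0], "slide": [0, 0, 0.02], "fingers": 1},
  {"delta_rot": [0, 0, 0], "slide": [0, 0, 0], "fingers": 1},
  {"delta_rot": [0, 0, 0], "slide": [0, 0, 0], "fingers": 1},
])

```text
time: 66.68
tcp_pos: [0.4709, 0.3692, 0.18]
tcp_rot: [-0.0, 0.989, 0.15, 0.001]
force: [-0.2, 0.3, -0.1]
finger_gap: 0.0854
```

```bash
python3 - <<'E'
from h import *
T,im=look('w27')
goto([.4702,.3698,.0705],17.3); print(proj('wrist',[.4702,.3698,.113],T))
E
```

```text
at [0.4709 0.3693 0.1802] yaw 17.25 rot [-0.01 -0.09 -0.05] slide [-0.0006 -0.0006  0.1097]
[[278.03041727 222.19186781]]
```

View pics/w27.png

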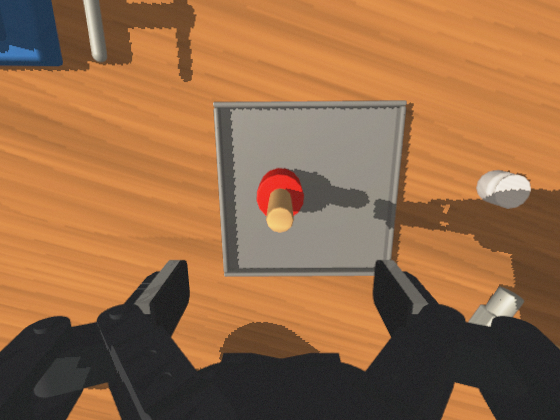

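Mallet top at (280,219), centred between the fingers. Descending and gripping.

>>> arm_command([
  {"delta_rot": [0, 0, 0], "slide": [-0.0005, -0.0005, 0.03], "fingers": 1},
  {"delta_rot": [0, 0, 0], "slide": [0, 0, 0.04], "fingers": 1},
  {"delta_rot": [0, 0, 0], "slide": [0, 0, 0.028], "fingers": 1},
  {"delta_rot": [0, 0, 0], "slide": [0, 0, 0.011], "fingers": 1},
  {"delta_rot": [0, 0, 0], "slide": [0, 0, 0], "fingers": 1},
  {"delta_rot": [0, 0, 0], "slide": [0, 0, 0], "fingers": 1},
  {"delta_rot": [0, 0, 0], "slide": [0, 0, 0], "fingers": 1},
  {"delta_rot": [0, 0, 0], "slide": [0, 0, 0], "fingers": -1},
  {"delta_rot": [0, 0, 0], "slide": [0, 0, 0], "fingers": -1},
  {"delta_rot": [0, 0, 0], "slide": [0, 0, 0], "fingers": -1},
  {"delta_rot": [0, 0, 0], "slide": [0, 0, 0], "fingers": -1},
  {"delta_rot": [0, 0, 0], "slide": [0, 0, 0], "fingers": -1},
  {"delta_rot": [0, 0, 0], "slide": [0, 0, 0], "fingers": -1},
  {"delta_rot": [0, 0, 0], "slide": [0, 0, 0], "fingers": -1},
  {"delta_rot": [0, 0, 0], "slide": [0, 0, 0], "fingers": -1},
], newtons=40)

```text
time: 68.6
tcp_pos: [0.4699, 0.3699, 0.0702]
tcp_rot: [0.0, 0.989, 0.15, 0.0]
force: [0.6, -1.4, 1.7]
finger_gap: 0.0196
```

```bash
python3 - <<'E'
from h import *
s=ctrl.sense();print(s['finger_gap'],s['force']); goto([0.4663,-0.2745,0.22],17.3)
E
```

```text
0.01955918958134081 [ 0.59040486 -1.38447765  1.71755231]
at [0.4699 0.3699 0.0702] yaw 17.28 rot [ 0.   -0.01 -0.02] slide [-0.195   0.6142 -0.1498]
```

>>> arm_command([
  {"delta_rot": [0, 0, 0], "slide": [0, 0, -0.02], "fingers": -1},
  {"delta_rot": [0, 0, 0], "slide": [0, 0, -0.04], "fingers": -1},
  {"delta_rot": [0, 0, 0], "slide": [0, 0, -0.045], "fingers": -1},
  {"delta_rot": [0, 0, 0], "slide": [0, 0, -0.045], "fingers": -1},
  {"delta_rot": [0, 0, 0], "slide": [-0.0065, 0.0204, 0], "fingers": -1},
  {"delta_rot": [0, 0, 0], "slide": [-0.014, 0.0441, 0], "fingers": -1},
  {"delta_rot": [0, 0, 0], "slide": [-0.014, 0.0441, 0], "fingers": -1},
  {"delta_rot": [0, 0, 0], "slide": [-0.014, 0.0441, 0], "fingers": -1},
  {"delta_rot": [0, 0, 0], "slide": [-0.014, 0.0441, 0], "fingers": -1},
  {"delta_rot": [0, 0, 0], "slide": [-0.014, 0.0441, 0], "fingers": -1},
  {"delta_rot": [0, 0, 0], "slide": [-0.014, 0.0441, 0], "fingers": -1},
  {"delta_rot": [0, 0, 0], "slide": [-0.014, 0.0441, 0], "fingers": -1},
  {"delta_rot": [0, 0, 0], "slide": [-0.014, 0.0441, 0], "fingers": -1},
  {"delta_rot": [0, 0, 0], "slide": [-0.014, 0.0441, 0], "fingers": -1},
  {"delta_rot": [0, 0, 0], "slide": [-0.014, 0.0441, 0], "fingers": -1},
  {"delta_rot": [0, 0, 0], "slide": [-0.014, 0.0441, 0], "fingers": -1},
  {"delta_rot": [0, 0, 0], "slide": [-0.014, 0.0441, 0], "fingers": -1},
  {"delta_rot": [0, 0, 0], "slide": [-0.014, 0.0441, 0], "fingers": -1},
  {"delta_rot": [0, 0, 0], "slide": [-0.0065, 0.0204, 0], "fingers": -1},
  {"delta_rot": [0, 0, 0], "slide": [0, 0, 0], "fingers": -1},
])

```text
time: 71.1
tcp_pos: [0.4659, -0.2749, 0.2195]
tcp_rot: [-0.001, 0.989, 0.15, -0.0]
force: [-0.3, 0.3, -2.0]
finger_gap: 0.019
```

>>> arm_command([
  {"delta_rot": [0, 0, 0], "slide": [0, 0, 0], "fingers": -1},
  {"delta_rot": [0, 0, 0], "slide": [0, 0, 0.03], "fingers": -1},
  {"delta_rot": [0, 0, 0], "slide": [0, 0, 0.04], "fingers": -1},
  {"delta_rot": [0, 0, 0], "slide": [0, 0, 0.035], "fingers": -1},
  {"delta_rot": [0, 0, 0], "slide": [0, 0, 0.015], "fingers": -1},
  {"delta_rot": [0, 0, 0], "slide": [0, 0, 0], "fingers": -1},
  {"delta_rot": [0, 0, 0], "slide": [0, 0, 0], "fingers": -1},
  {"delta_rot": [0, 0, 0], "slide": [0, 0, 0], "fingers": -1},
])

```text
time: 72.1
tcp_pos: [0.4665, -0.2747, 0.1013]
tcp_rot: [0.001, 0.989, 0.15, 0.001]
force: [-0.1, -0.5, -2.1]
finger_gap: 0.0191
```

```bash
python3 - <<'E'
from h import *
s=ctrl.sense();print(s['finger_gap'],s['force']); look('w28');goto([0.4663,-0.2745,0.0762],17.3)
E
```

```text
0.019125114206448943 [-0.06994076 -0.47256808 -2.09694202]
at [ 0.4664 -0.2746  0.1011] yaw 17.29 rot [ 0.09 -0.05 -0.01] slide [-0.0001 -0.0002  0.0249]
```

View pics/w28.png

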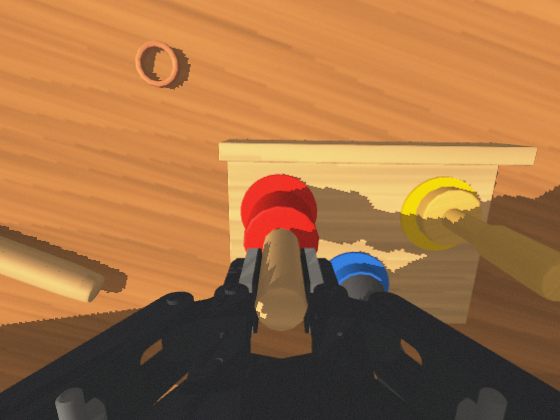

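>>> arm_command([
  {"delta_rot": [0, 0, 0], "slide": [0, 0, 0.014], "fingers": -1},
  {"delta_rot": [0, 0, 0], "slide": [0, 0, 0.008], "fingers": -1},
  {"delta_rot": [0, 0, 0], "slide": [0, 0, 0], "fingers": -1},
  {"delta_rot": [0, 0, 0], "slide": [0, 0, 0], "fingers": -1},
  {"delta_rot": [0, 0, 0], "slide": [0, 0, 0], "fingers": -1},
])

```text
time: 72.78
tcp_pos: [0.4662, -0.2745, 0.0783]
tcp_rot: [0.0, 0.989, 0.15, 0.0]
force: [0.6, 0.6, -1.9]
finger_gap: 0.0187
```

>>> arm_command([
  {"delta_rot": [0, 0, 0], "slide": [0, 0, 0.002], "fingers": -1},
  {"delta_rot": [0, 0, 0], "slide": [0, 0, 0], "fingers": -1},
  {"delta_rot": [0, 0, 0], "slide": [0, 0, 0], "fingers": -1},
  {"delta_rot": [0, 0, 0], "slide": [0, 0, 0], "fingers": 1},
  {"delta_rot": [0, 0, 0], "slide": [0, 0, 0], "fingers": 1},
  {"delta_rot": [0, 0, 0], "slide": [0, 0, 0], "fingers": 1},
  {"delta_rot": [0, 0, 0], "slide": [0, 0, 0], "fingers": 1},
  {"delta_rot": [0, 0, 0], "slide": [0, 0, 0], "fingers": 1},
  {"delta_rot": [0, 0, 0], "slide": [0, 0, -0.03], "fingers": 1},
  {"delta_rot": [0, 0, 0], "slide": [0, 0, -0.04], "fingers": 1},
  {"delta_rot": [0, 0, 0], "slide": [0, 0, -0.04], "fingers": 1},
  {"delta_rot": [0, 0, 0], "slide": [0, 0, -0.04], "fingers": 1},
  {"delta_rot": [0, 0, 0], "slide": [0, 0, -0.04], "fingers": 1},
  {"delta_rot": [0, 0, 0], "slide": [0, 0, -0.03], "fingers": 1},
  {"delta_rot": [0, 0, 0], "slide": [0, 0, 0], "fingers": 1},
  {"delta_rot": [0, 0, 0], "slide": [0, 0, 0], "fingers": 1},
])

```text
time: 74.78
tcp_pos: [0.4658, -0.2742, 0.2951]
tcp_rot: [-0.001, 0.989, 0.15, -0.001]
force: [-0.2, 0.5, 0.2]
finger_gap: 0.0851
```

```bash
python3 - <<'E'
from h import *
T,im=look('w29');crop('','w29c',220,130,190,140,4,im);print(ctrl.sense()['force']); crop('side','s29',240,180,200,150,4)
print((proj('wrist',[[.467,-.275,.119],[.5033,-.3953,.119],[.4245,-.3535,.119],[.467,-.275,.011],[.5033,-.3953,.011],[.4245,-.3535,.011]],T)-[220,130])*4)
E
```

```text
[ 0.50061738 -0.06472191  0.65862539]
[[244.6907312  230.45949309]
 [726.20249512 235.13189852]
 [470.55577716 458.03032697]
 [245.13935061 164.16155194]
 [610.01483669 167.65009688]
 [418.49647273 341.48822244]]
```

View pics/w29c.png

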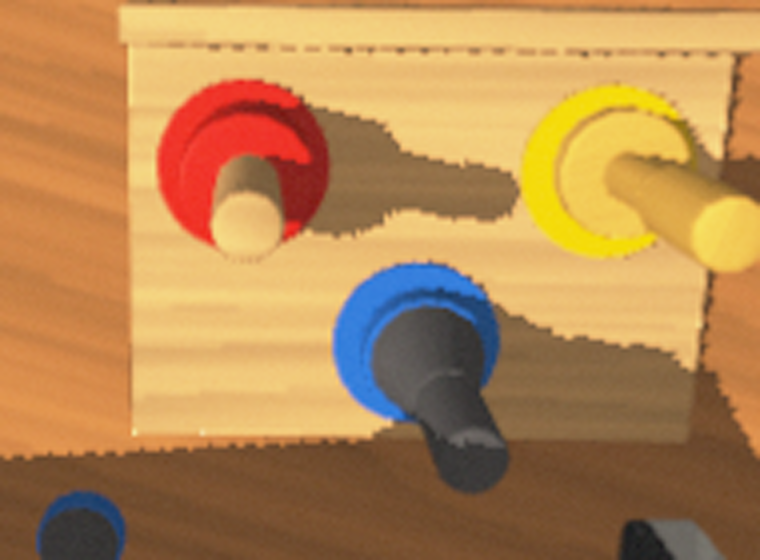

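View pics/s29.png

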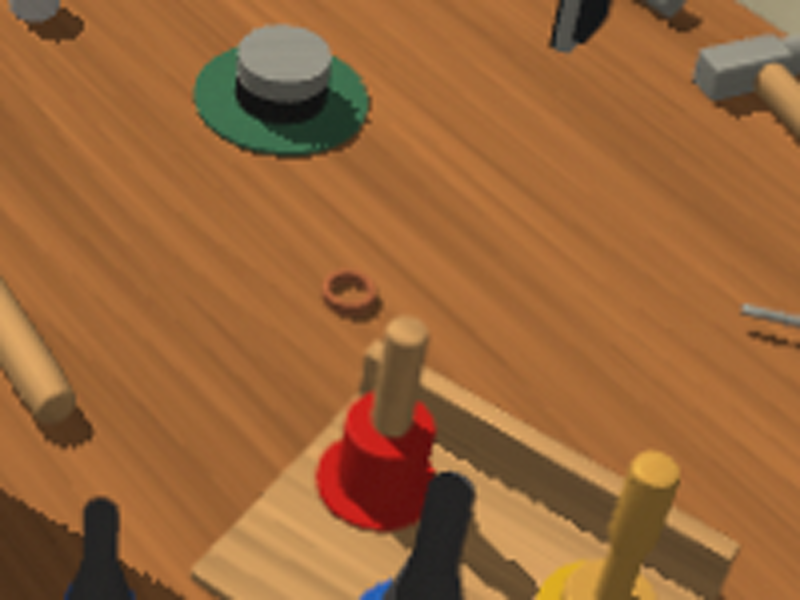

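The tool tops and pads lie within a few enlarged pixels (about 2 mm) of where they should be, all upright. The block is still on the green pad, and the arm is clear. Handing in.

```bash
python3 - <<'E'
from station import ctrl
print(ctrl.close_job(), ctrl.sense()['time'])
E
```

```text
the job is handed in; nothing more can be done
the job is handed in; nothing more can be done
```

The job is done and handed in at about 75 s of the 147 s allowed; the hand-in gives no verdict.

- **Order:** I stood the mallet, brass stake and cone in the grey tray without touching the block. Then I set the block on the green pad, and last returned the cone to blue, the stake to yellow and the mallet to red.
- **Cone used:** It was the one on the rack's blue pad, the largest of the three. The two smaller look-alikes beside the rack were left alone.
- **Block:** Just after placing, it measured about 2 mm from the pad centre and lay flat (limit 15 mm). The final side picture shows it still there.
- **Tools:** The last wrist and side pictures show all three upright. They stand within about 2 mm of their pad centres (limit 12 mm).
- **Arm:** The gripper is open and lifted clear, with the tool force reading close to zero.

At the start, the scene and side cameras differed by 4 to 10 mm on some points, so I worked from the wrist camera, whose views agreed with each other to within about 2 mm. No check failed.

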